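# Blow off a heat sink in the free bay

### The arm

A 7-joint arm with a two-finger parallel gripper is mounted at the origin on the work surface. World frame = base frame: x ahead of the robot, y to its left, z up, the work surface at z = 0. Lengths are in m, angles in rad, forces in N, time in s.
With the tool pointing down it reaches from about 0.425 to 0.925 m from the base axis. Payload 6.8 kg.
Tool frame: the origin (TCP) lies midway between the tips of the shut fingers; the grasp point (between the pads) lies 19 mm behind it; z points along the fingers, x is the direction in which the jaws open and shut, and the axes are right-handed (so a half turn about z gives the same grasp; the last joint's range is limited). The gripper opens to 85 mm and grips with 20 to 120 N. Pads are 22 mm wide; open, the fingers measure 114 mm over their backs; the gripper's body (76 mm by 85 mm) begins 54 mm behind the grasp point. The pads swing forward as they close: fully open they stand 13 mm farther back than shut.
Start: joints at [-0.108, 0.477, 0.022, 1.555, -0.011, 1.109, -0.083], TCP at [0.675, 0, 0.231] pointing down, gripper open.
Joint ranges: [-2.96, 2.96], [-0.34, 2.1], [-1.41, 1.46], [0.24, 2.44], [-1.37, 4.51], [0.17, 1.92], [-2.96, 2.96]. Speed limits (rad/s): [2.39, 2.39, 3.14, 3.14, 3.14, 3.14, 3.14].

### API

Orientations are given as a unit quaternion [w, x, y, z].
In Python, from station import bot gives the robot as it stands.
- The arm moves only by the tool step_arm, never from a script. Its argument "increments" is a list of rows, each a list of 7 numbers: the shift along the tool's x, y, z in cm, then the turn, a rotation vector about the tool's x, y, z in degrees, then the closure, from 0 (fully open) to 1 (shut). A call has 1 to 20 rows; each row shifts and turns the commanded pose from where the row before left it, along the tool's axes as they then stand; what a row does not reach is not made up. A row lasts 1/10 s, in which the tool goes at most 50 mm and 8.59 degrees, less where a joint would pass 70% of its speed; a pose out of reach is approached as far as the arm can. A call is refused whole if a number of a shift passes 5 or a number of a turn 8.59, either way. A call with a gripper value outside its range is refused whole. The fingers move at their own pace and stop on an object; "squeeze" is the grip in N (left out, the last holds). Time passes only in rows, so rows that do not move let the fingers close. It gives the time, the measured TCP pose, the force and the opening at its end, in the units of the state.
- bot.get_obs(): the state, without advancing time (a new reading comes with each control period).
- bot.read_camera(name): name is "scene" or "side" or "wrist"; returns a dict with "pixels" (384x512x3 uint8, red, green, blue), "vertical_fov" (degrees; the focal length in pixels is half the picture's height over the tangent of half this angle, whatever the lens; pixels are square), "cx", "cy" (the principal point, pixels), "camera_from_world" (4x4, takes a point from world to camera coordinates). Camera axes: x right, y down, z forward; pixel columns grow to the right and rows downward; lengths in m; the calibration is good to about 2 mm. A picture is of the moment at which its call begins. There is no depth.
- bot.hand_in(): hands the job in, once; it reports no verdict.
Trained networks look in a picture, given as the dict that the camera call returned (one of the last four; its "shot" number tells which), for a name from the list of things; names that differ only in an ending like _2 or _b are one class to them, and where a whole thing is asked for, a point or a joint stands for the part that bears it (a point fixed in the world has none). Each returns a list of dicts, best first, with "score" (0 to 1); they miss things now and then, are a little off and sometimes report something else, mostly with a low value. They report only what shows in the picture. A call takes as long as a camera call. They do not tell look-alikes from the thing itself.
- bot.find_in(picture, query): "point" ([column, row] in pixels, amid what is visible of it).
- bot.cut_out(picture, query): "pixels" (384x512 bool, what is visible of it) and "point" ([column, row] in pixels, amid what is visible of it).
- bot.pinpoint(picture, query): "point" ([column, row] in pixels: a listed point, or the origin of a listed thing).
The state is a dict: "t": time; "q": joint angles; "joint_vel": joint speeds; "joint_torque": joint torques, N m; "eef_pos": TCP position; "tool_rot": TCP orientation; "contact_force": force on the tool from outside, world axes, zero at the start; "torque": the same for the moment, N m; "gripper_width": opening from 0.0 (shut) to 1.0 (fully open).
Only numpy, scipy, OpenCV 4.12 (cv2) and the standard library are available. Lean on these libraries where they do the work, as an engineer would, in place of code of your own. Each camera call takes 0.05 s, during which the arm holds its last target.

### The job

Hang the wire basket with the heat sink in the empty bay of the blow-off station, its bent lip hooked right down over the bay's front rim (the rim opposite the air tube) so that it hangs upright inside. Then push the air lever all the way over towards that bay, hold it there for three seconds and let it spring back to the middle; blow no air into the other bay. The heat sink stays in its basket, and the other basket, the screwdriver and the cup stay where they are.

Things in the scene. Friction and masses are not known exactly. Their poses are not given: they have to be found in the camera images.
- basket_grip (a point): Basket to hang: stainless wire, 80 (x) x 84 (y) x 56 mm high, about 0.3 kg with the heat sink in it. A stiff bail from its y sides carries a black grip bar along y, 14 mm thick (x), 16 high, 66 long. Point: bar's centre, over the basket's middle, 101 mm above its underside, 45 mm above its top edge; free space below the bar between the bail wires (y +-40 mm). z up; -x is the side with the bent lip.
- basket_lip (a point): Seat under the basket's bent lip, a 50 mm wide, 3 mm thick strip at the top of its -x side: level 11 mm outward, then flaring out and down 18 mm. The slot between basket side and lip is 8 mm wide at its top, 15 mm at the lip's lower edge. Point: underside of the level part, mid-slot; 44 mm to -x of and 45 mm below basket_grip, 4 mm outside the basket's side. Same axes.
- heatsink_mid (a point): Centre of the loose bare aluminium heat sink lying in the basket: 46 x 50 x 24 mm, fins up.
- empty_bay_rim (a point): Empty bay: open steel tank, outside 170 (x) x 130 mm (y), walls 5 mm, floor 95 mm below the rim; one of two alike, 130 mm either side of the lever (empty one left or right). Point: top middle of its front rim (wall nearest the robot), mid-wall, 106 mm above the bench. x level into the bay, y along the rim to the left seen from the robot, z up. A 12 mm air tube runs inside along the far wall's top.
- busy_bay_rim (a point): The same point, with the same axes, of the other bay, in which the other basket hangs.
- other_basket: The other wire basket, of the same make and size (its bar stands 45 mm above the rim), hanging by its lip on the front rim of the busy bay with a metal screening can in it. Origin: middle of its underside. Leave it alone.
- air_lever (a joint): Angle (rad) of the air valve's hand lever, on the block midway between the bays. Spring-centred: 0 upright, air off; stops at +-0.42. Positive: top leans to the left seen from the robot (air to the left bay); negative: to the right. Full air beyond about 0.3 either way. Holding it at the stop takes about 7 N at the knob.
- lever_knob (a point): Centre of the black ball knob, 30 mm across, on top of the lever, 90 mm above the pivot; upright it is 170 mm above the bench. Below it the lever is an 8 mm steel rod. The point moves with the lever (about 37 mm sideways and 8 mm down to a stop).
- lever_pivot (a point): Pivot of the lever, fixed on the valve block, 80 mm above the bench. The lever swings in the plane of this point's y and z axes; y points to the left bay, x away from the robot, z up. Behind it (50 to 105 mm to +x) stands a filter-regulator with a gauge, 112 mm high.
- screwdriver: A screwdriver lying on the bench (bystander). Origin on its length.
- cup: A lidded paper coffee cup, 84 mm across, 122 mm high (bystander). Origin: middle of its underside.
Things that resemble listed ones, but are neither listed nor needed, are in the scene too. What is meant by the part that bears heatsink_mid is not purple, and is the larger of those in its own colour.

How it is judged:
On the way, in this order (a step that is already met when the one before it is completed fails the run):
1. the basket hangs upright inside the empty bay, its lip down over the front rim, the heat sink in it (x of basket_lip in the frame of empty_bay_rim between -0.007 and 0.007 m and y of basket_lip in the frame of empty_bay_rim between -0.03 and 0.03 m and z of basket_lip in the frame of empty_bay_rim between -0.005 and 0.005 m and angle between basket_grip's own z axis and vertical below 0.17 rad and angle between the x axis of basket_grip and the x axis of empty_bay_rim, either way round below 0.17 rad and x of basket_grip in the frame of empty_bay_rim above 0.02 m and horizontal distance between heatsink_mid and basket_grip below 0.04 m and z of heatsink_mid in the frame of basket_grip between -0.105 and -0.06 m), for 0.3 s.
2. the air lever is held over towards that bay (beyond 0.3 rad) for 2.5 s, the basket still hanging there (all of step 1 and ((y of empty_bay_rim in the frame of lever_pivot above 0 m and value of joint air_lever above 0.3 rad) or (not (y of empty_bay_rim in the frame of lever_pivot above 0 m) and value of joint air_lever below -0.3 rad))), for 2.5 s.
At the end, for the whole second after the job is handed in: The basket hangs inside the empty bay by its lip on the front rim (seat of the lip within 7 mm across, 5 mm in height, 30 mm along of the rim's middle; tilted and turned under 0.17 rad), the heat sink lies in it, and the lever stands in the middle within 0.06 rad (all of step 1 and value of joint air_lever between -0.06 and 0.06 rad); the robot touches nothing.
It fails at once if the lever is pushed towards the busy bay (beyond 0.15 rad) ((y of empty_bay_rim in the frame of lever_pivot above 0 m and value of joint air_lever below -0.15 rad) or (not (y of empty_bay_rim in the frame of lever_pivot above 0 m) and value of joint air_lever above 0.15 rad)).
It fails at once if the other basket is moved by more than 15 mm (distance of other_basket from where it was at the start of the episode above 0.015 m).
It fails at once if the screwdriver is moved by more than 30 mm (distance of screwdriver from where it was at the start of the episode above 0.03 m).
It fails at once if the cup is moved by more than 30 mm (distance of cup from where it was at the start of the episode above 0.03 m).
It also fails if it takes over 72 s, if anything falls off the work surface, if the arm or the gripper's body presses on something with over 40 N, if the wrist force passes 120 N, or if a joint passes its speed limit or range.

## Working session

There is one attempt and no reset: what is moved stays moved. The work goes in short steps, Python scripts to look and compute and a tool call to move; the robot and the scene stay as the last step left them, time stands still between calls to the robot, and variables do not carry over. Pictures are saved under pics/ and viewed, and the job is handed in when it is done.

Besides the shell and the picture viewer there is one more tool, called after ">>>" by a JSON object that holds its "api" and its "payload", one argument or row to a line. step_arm: Moves the arm, as the interface text tells. Its arguments: {"type":"object","properties":{"increments":{"type":"array"},"squeeze":{"type":"number"}},"required":["increments"]}

```bash
mkdir -p pics; ls
cat > h.py <<'E'
import numpy as np,cv2
from station import bot
def save(p,n,crop=None,s=1):
    im=p["pixels"][:,:,::-1]
    if crop: x0,y0,x1,y1=crop; im=im[y0:y1,x0:x1]
    im=cv2.resize(im,None,fx=s,fy=s,interpolation=cv2.INTER_CUBIC)
    cv2.imwrite("pics/"+n+".png",im)
def P(p):
    f=192/np.tan(np.radians(p["vertical_fov"])/2)
    K=np.array([[f,0,p["cx"]],[0,f,p["cy"]],[0,0,1]])
    return K@np.array(p["camera_from_world"])[:3]
def proj(p,X):
    u=P(p)@np.append(X,1); return u[:2]/u[2]
def tri(obs):
    A=[]
    for p,(u,v) in obs:
        M=P(p); A+= [(u*M[2]-M[0])/np.linalg.norm(M[2,:3]),(v*M[2]-M[1])/np.linalg.norm(M[2,:3])]
    _,_,V=np.linalg.svd(np.array(A)); X=V[-1][:3]/V[-1][3]
    r=[np.round(proj(p,X)-np.array(uv),1).tolist() for p,uv in obs]
    return X,r
def atz(p,uv,z):
    M=P(p);u,v=uv
    A=np.array([u*M[2]-M[0],v*M[2]-M[1]])
    return np.append(np.linalg.solve(A[:,:2],-(A[:,2]*z+A[:,3])),z)
E
python3 - <<'E'
from h import *
print(bot.get_obs())
c={n:bot.read_camera(n) for n in("scene","side","wrist")}
for n,p in c.items():
    save(p,n+"0",s=1.5); print(n,p["vertical_fov"],p["shot"],np.linalg.inv(np.array(p["camera_from_world"]))[:3,3].round(3))
    for q in["basket_grip","basket_lip","heatsink_mid","empty_bay_rim","busy_bay_rim","other_basket","lever_knob","lever_pivot","screwdriver","cup"]:
        try: print(q,[(np.round(d["point"],1).tolist(),round(d["score"],2)) for d in bot.pinpoint(p,q)])
        except Exception as e: print(q,e)
E
```

```text
pics
{'t': 0.0, 'q': array([-0.10807869,  0.4778436 ,  0.02233543,  1.5564351 , -0.01153154,
        1.10930251, -0.08313913]), 'joint_vel': array([ 0.00181471,  0.00028356,  0.00063654, -0.00060514, -0.00077613,
       -0.0001309 , -0.00039658]), 'joint_torque': array([-5.45967814e-04, -5.96443820e+01,  1.60769675e+00, -2.81194621e+01,
        1.24063640e-02,  9.39900521e-03,  2.20753498e-05]), 'eef_pos': array([ 6.74411641e-01, -1.70016736e-05,  2.30303361e-01]), 'tool_rot': array([ 5.48150216e-05,  9.99999567e-01, -2.44604249e-05, -9.28829487e-04]), 'contact_force': array([-0.15090885, -1.10137285,  0.27948838]), 'torque': array([0.02824668, 0.0483775 , 0.03500427]), 'gripper_width': 1.000421780634897}
scene 44.39078875364232 1 [ 1.258 -0.791  0.805]
basket_grip [([146.4, 244.9], 0.85)]
basket_lip [([144.6, 246.9], 0.93)]
heatsink_mid [([147.2, 272.2], 0.76), ([108.3, 268.2], 0.67), ([114.1, 300.1], 0.64)]
empty_bay_rim [([262.1, 199.0], 0.91), ([303.3, 169.7], 0.18)]
busy_bay_rim [([304.5, 165.2], 0.74), ([301.9, 195.5], 0.18)]
other_basket [([315.0, 182.5], 0.58)]
lever_knob [([
[... 222 characters left out ...]
262.4, 302.8], 0.61)]
heatsink_mid [([277.7, 314.7], 0.78), ([249.5, 352.9], 0.74), ([316.2, 350.1], 0.67)]
empty_bay_rim [([254.8, 199.3], 0.62)]
busy_bay_rim [([208.8, 170.2], 0.62)]
other_basket [([216.4, 180.1], 0.87)]
lever_knob [([243.8, 160.3], 0.73)]
lever_pivot [([245.4, 185.8], 0.93)]
screwdriver [([372.1, 282.5], 0.9), ([240.6, 160.1], 0.32)]
cup [([170.9, 181.9], 0.69)]
wrist 70.8630105213257 3 [0.675 0.083 0.374]
basket_grip []
basket_lip [([79.8, 364.8], 0.95)]
heatsink_mid [([119.2, 346.1], 0.59)]
empty_bay_rim [([106.6, 185.4], 0.66)]
busy_bay_rim []
other_basket [([111.1, 185.9], 0.3)]
lever_knob [([79.8, 9.3], 0.82)]
lever_pivot [([136.0, 37.7], 0.95)]
screwdriver []
cup []
```

View pics/scene0.png

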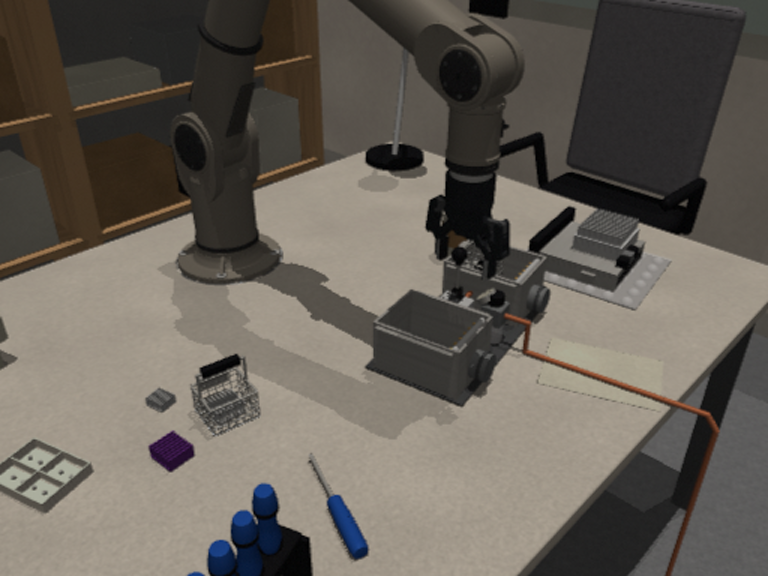

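View pics/side0.png

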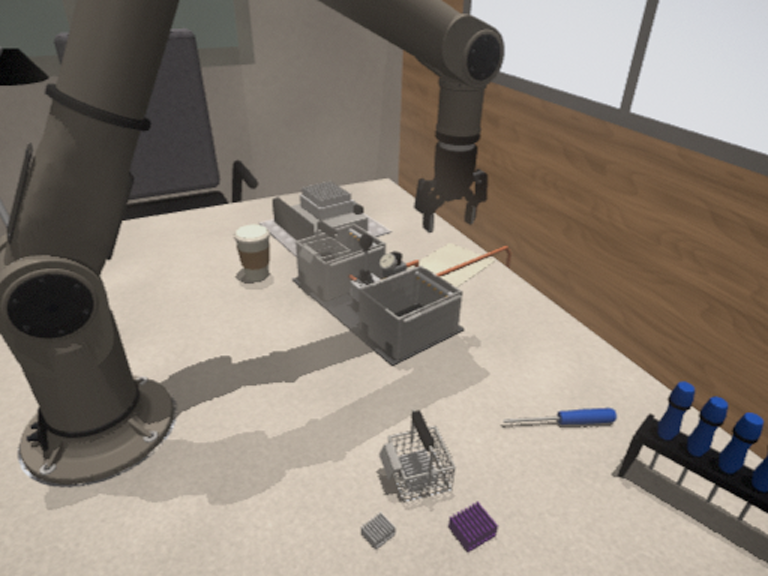

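View pics/wrist0.png

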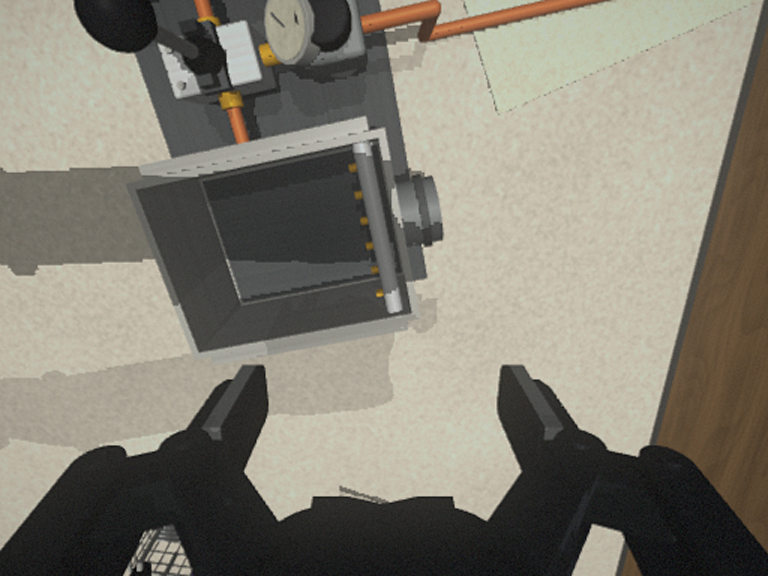

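Run:
```python
from h import *
p=bot.read_camera("scene"); s=bot.read_camera("side")
save(p,"basketA",(90,215,200,315),6); save(s,"basketB",(220,255,350,375),5); save(p,"bayA",(235,140,375,280),5); save(s,"bayB",(180,110,330,250),5)
w=bot.read_camera("wrist")
for n,a in dict(basket_grip=([146.4,244.9],[281.9,282.6]),lip=([144.6,246.9],[262.4,302.8]),rim=([262.1,199],[254.8,199.3]),hs=([147.2,272.2],[277.7,314.7]),piv=([304.2,195.3],[245.4,185.8])).items():
    print(n,*tri([(p,a[0]),(s,a[1])]))
print(tri([(p,[262.1,199]),(s,[254.8,199.3]),(w,[106.6,185.4])]))
print(tri([(s,[245.4,185.8]),(w,[136,37.7])]))
print('knob',tri([(p,[303.5,168.4]),(w,[79.8,9.3])]))
```

```text
basket_grip [ 0.44684268 -0.31997051  0.10098143] [[0.8, -1.3], [1.2, 2.6]]
lip [ 0.40241069 -0.30471936  0.05510456] [[-0.6, 0.8], [-0.8, -1.8]]
rim [ 0.52962171 -0.00490947  0.1191568 ] [[-0.2, 0.5], [-0.3, -0.8]]
hs [ 0.43689652 -0.32502247  0.00903707] [[0.3, -0.4], [0.4, 0.8]]
piv [0.56382919 0.1364551  0.0806689 ] [[-0.4, 0.9], [-0.5, -1.5]]
(array([ 0.52852417, -0.00246517,  0.11767565]), [[0.1, 0.5], [-1.0, -0.7], [1.6, 3.1]])
(array([0.56295363, 0.13747372, 0.07629488]), [[-0.8, -0.4], [3.9, 2.4]])
knob (array([0.55731318, 0.1368142 , 0.16909542]), [[0.4, 0.2], [-5.0, 2.9]])
```

View pics/basketA.png

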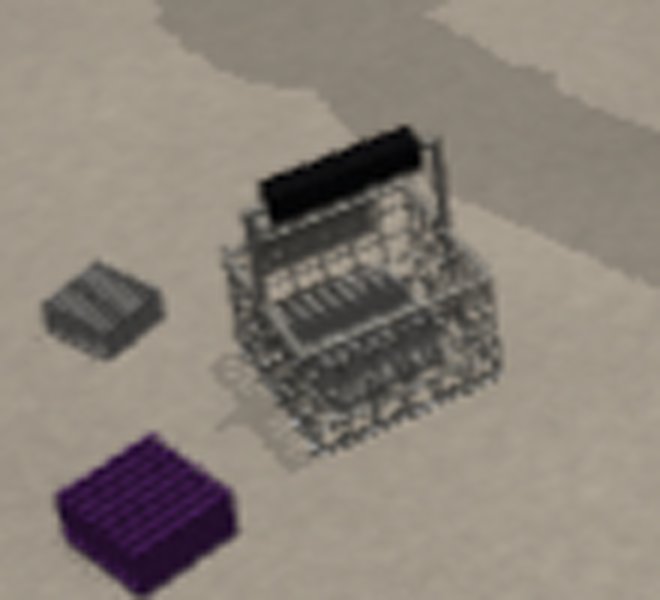

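View pics/basketB.png

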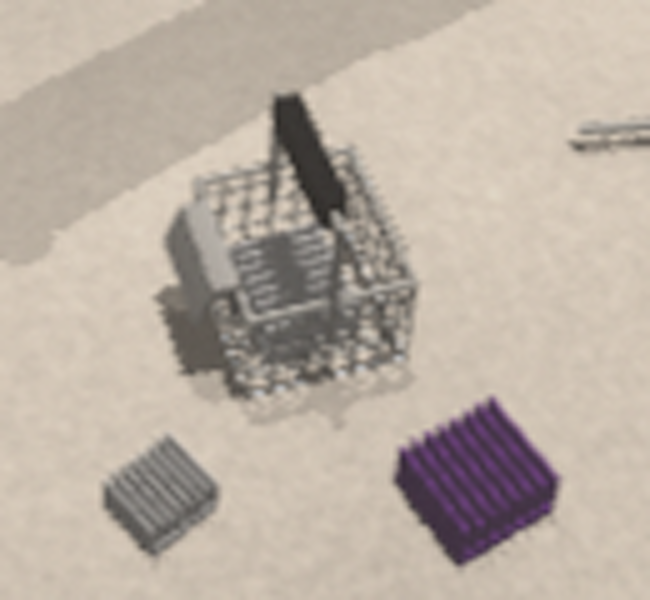

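View pics/bayA.png

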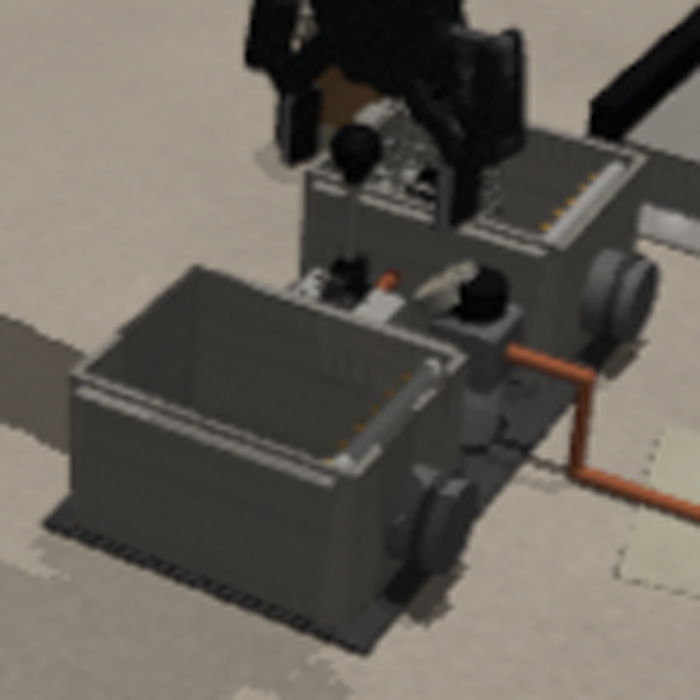

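View pics/bayB.png

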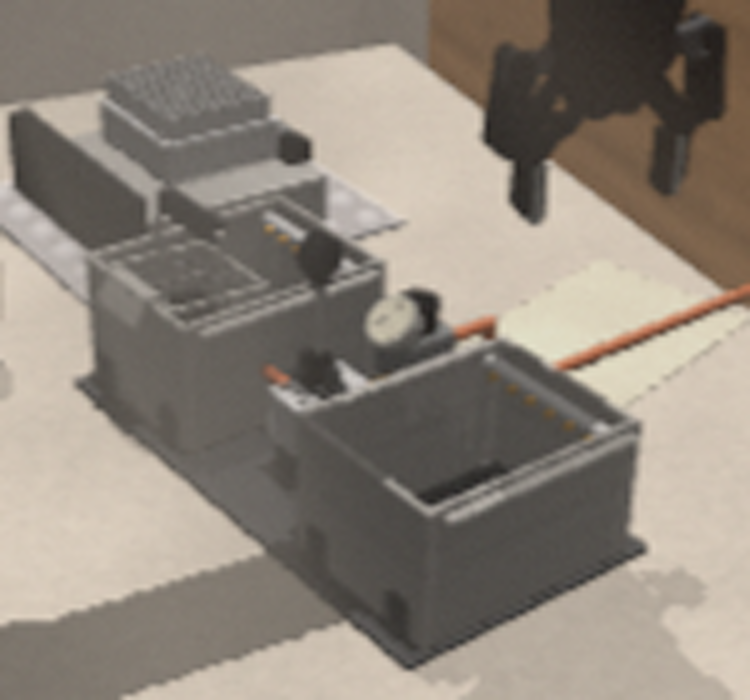

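Run:
```python
from h import *
p=bot.read_camera("scene"); s=bot.read_camera("side"); w=bot.read_camera("wrist")
save(w,"wbay",(75,60,300,250),3.5)
for n,a in dict(FL=([274,193],[234,187],[88,124.5]),FR=([250,215.6],[267,212],[131,235])).items():
    print(n,*tri(list(zip((p,s,w),a)))); print(atz(w,a[2],.106),atz(s,a[1],.106),atz(p,a[0],.106))
# bar ends: centers of end faces
for n,a in dict(b1=([90+268/6,215+200/6],[220+331/5,255+207/5]),b2=([90+408/6,215+145/6],[220+288/5,255+105/5])).items():
    print(n,*tri(list(zip((p,s),a))))
for n in("screwdriver","cup"): print(n,[d["point"] for d in bot.pinpoint(s,n)])
print(atz(s,[372,282.5],.01),atz(s,[170.9,181.9],0))
```

```text
FL [0.50855226 0.06869806 0.1061527 ] [[0.2, -2.4], [3.9, 4.5], [-7.4, -10.1]]
[0.5137235  0.05923241 0.106     ] [0.50814593 0.09850315 0.106     ] [0.51686669 0.05874455 0.106     ]
FR [ 0.54070105 -0.06266182  0.10250034] [[-0.1, -0.7], [-0.3, 0.6], [4.2, -0.1]]
[ 0.53769763 -0.06092429  0.106     ] [ 0.54033932 -0.06466815  0.106     ] [ 0.54674089 -0.06834233  0.106     ]
b1 [ 0.43799525 -0.34953544  0.09887816] [[0.1, -0.1], [0.1, 0.2]]
b2 [ 0.44973227 -0.29034711  0.09995166] [[0.1, -0.1], [0.1, 0.3]]
screwdriver [[370.8, 282.3]]
cup [[260.9, 303.6], [170.1, 180.2]]
[ 0.7085203  -0.34053316  0.01      ] [0.37180996 0.38787357 0.        ]
```

View pics/wbay.png

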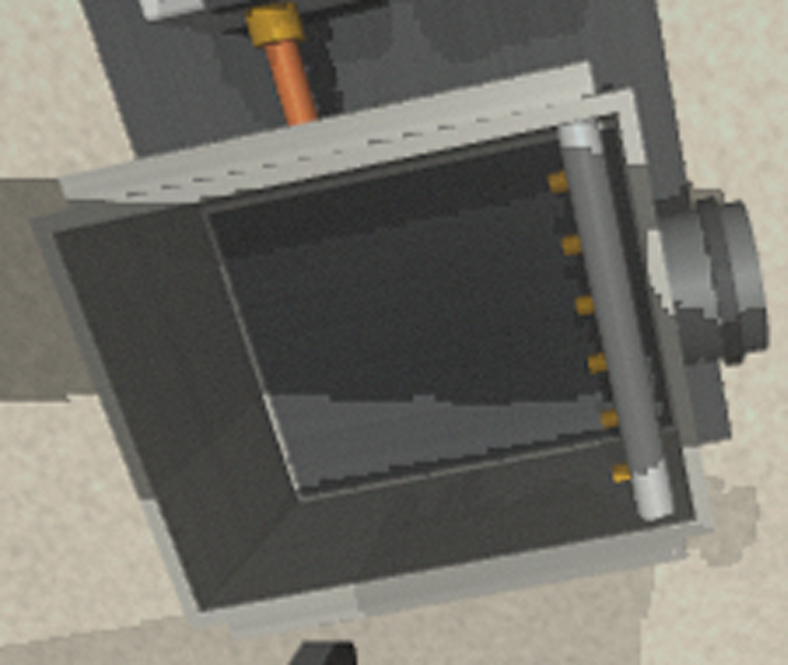

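Run:
```python
from h import *
w=bot.read_camera("wrist")
c={k:atz(w,[75+a/3.5,60+b/3.5],.106)[:2] for k,(a,b) in dict(FL=(35,220),FR=(185,628),BL=(630,92),BR=(705,530)).items()}
print(c)
e=lambda a,b:(np.linalg.norm(c[b]-c[a]).round(4),np.degrees(np.arctan2(*(c[b]-c[a])[::-1])).round(2))
for ab in("FR FL","BR BL","FL BL","FR BR"): print(ab,e(*ab.split()))
m=(c['FL']+c['FR'])/2; print(m)
print("bar yaw",np.degrees(np.arctan2(-.2903+.3495,.4497-.4380)))
```

```text
{'FL': array([0.51112558, 0.06078841]), 'FR': array([ 0.53335285, -0.06647494]), 'BL': array([0.67599049, 0.09378494]), 'BR': array([ 0.69910366, -0.03261353])}
FR FL (np.float64(0.1292), np.float64(99.91))
BR BL (np.float64(0.1285), np.float64(100.36))
FL BL (np.float64(0.1681), np.float64(11.32))
FR BR (np.float64(0.1692), np.float64(11.55))
[ 0.52223922 -0.00284327]
bar yaw 78.82041194089635
```

>>> {"api": "step_arm", "payload": {
  "increments": [
    [-2,4,0,0,0,0,0],
    [-2,4,0,0,0,0,0],
    [-2,4,0,0,0,0,0],
    [-2,4,0,0,0,0,0],
    [-2,4,0,0,0,0,0],
    [-2,4,0,0,0,0,0],
    [-2,4,0,0,0,0,0],
    [-2,4,0,0,0,0,0],
    [-2,4,0,0,0,0,0],
    [-2,4,0,0,0,0,0],
    [-3,2,0,0,0,0,0],
    [0,0,0,0,0,6,0],
    [0,0,0,0,0,6,0],
    [0,0,0,0,0,0,0],
    [0,0,0,0,0,0,0]
  ]
}}

```text
t: 3.6
eef_pos: [0.4453, -0.4197, 0.2313]
tool_rot: [0.0, 0.995, -0.103, 0.0]
contact_force: [0.1, -0.1, 0.3]
gripper_width: 0.999
```

Run:
```python
from h import *
o=bot.get_obs(); print(o['t'],o['eef_pos'],o['tool_rot'])
w=bot.read_camera("wrist"); save(w,"w1",s=1.5)
s=bot.read_camera("scene"); save(s,"s1",(220,120,400,290),4)
for q in["basket_grip","basket_lip","heatsink_mid"]:
    print(q,[(np.round(d["point"],1).tolist(),round(d["score"],2)) for d in bot.pinpoint(w,q)])
for q in["lever_knob","lever_pivot","empty_bay_rim","busy_bay_rim"]:
    print(q,[(np.round(d["point"],1).tolist(),round(d["score"],2)) for d in bot.pinpoint(s,q)])
for X in [(.445,-.32,.101),(.4025,-.3047,.056)]: print(proj(w,X))
```

```text
3.6 [ 0.44526079 -0.41973303  0.23132458] [ 4.78574943e-06  9.94695792e-01 -1.02860497e-01  1.85757604e-05]
basket_grip [([228.8, 83.2], 0.79)]
basket_lip [([193.6, 88.1], 0.84)]
heatsink_mid [([269.3, 171.7], 0.95), ([175.4, 154.5], 0.61), ([229.3, 90.2], 0.56), ([193.3, 86.4], 0.49)]
lever_knob [([304.3, 166.0], 0.59), ([303.7, 195.7], 0.15)]
lever_pivot []
empty_bay_rim [([262.3, 200.1], 0.66)]
busy_bay_rim [([302.7, 167.8], 0.91)]
[232.07708451  82.37537697]
[194.276762    78.60132991]
```

View pics/w1.png

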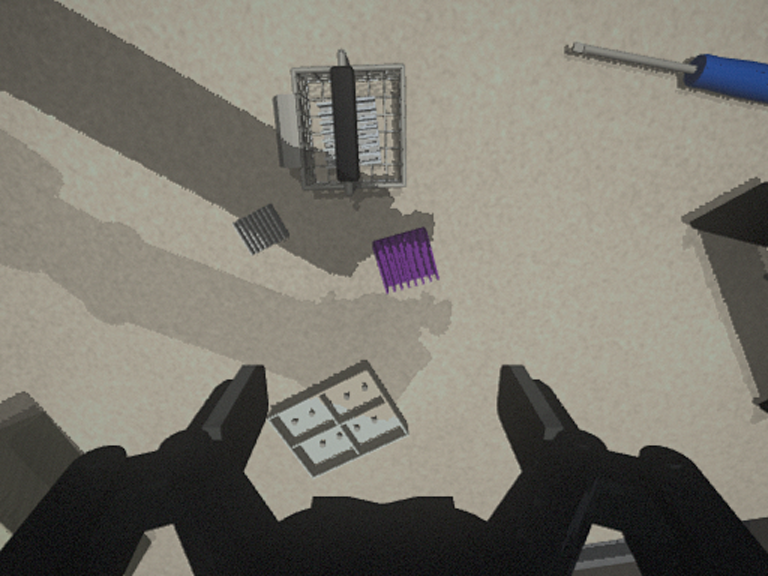

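Run:
```python
from h import *
w=bot.read_camera("wrist"); p=bot.read_camera("scene"); s=bot.read_camera("side")
save(w,"w1c",(170,20,300,140),6)
T=np.linalg.inv(np.array(w["camera_from_world"])); print(T.round(3))
print(tri([(w,[228.8,83.2]),(p,[146.4,244.9]),(s,[281.9,282.6])]))
```

```text
[[ 0.978 -0.198 -0.066  0.463]
 [-0.208 -0.926 -0.314 -0.339]
 [ 0.001  0.321 -0.947  0.375]
 [ 0.     0.     0.     1.   ]]
(array([ 0.44553527, -0.31978498,  0.100612  ]), [[3.7, -1.4], [0.6, -1.5], [0.6, 2.9]])
```

View pics/w1c.png

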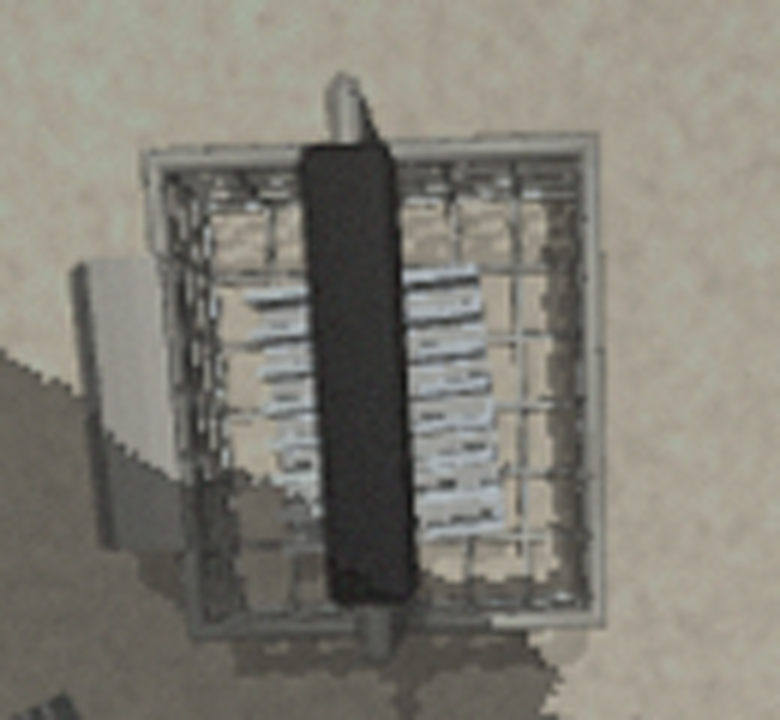

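View pics/s1.png

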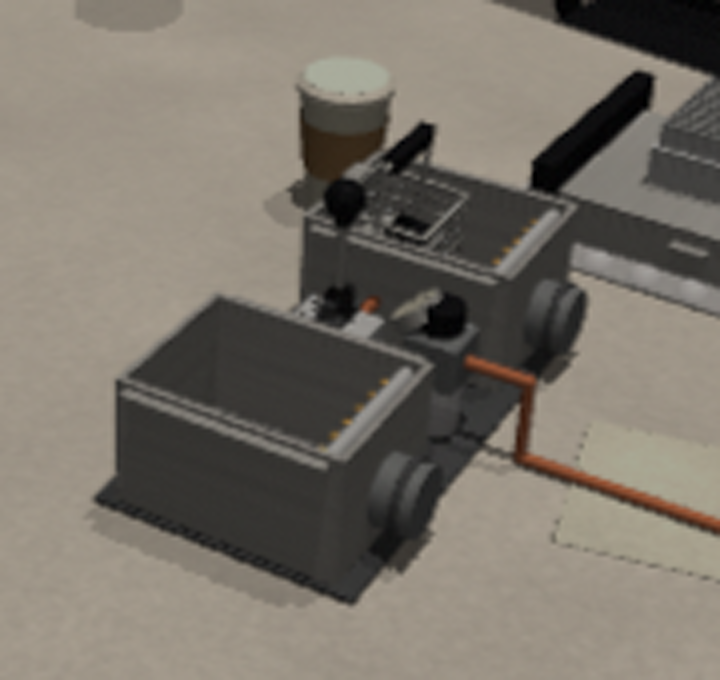

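Run:
```python
from h import *
w=bot.read_camera("wrist")
g=lambda a,b,z:atz(w,[170+a/6,20+b/6],z)[:2]
c=dict(TL=g(145,150,.056),TR=g(598,135,.056),BR=g(603,627,.056),BL=g(195,637,.056))
e=lambda a,b:(np.linalg.norm(c[b]-c[a]).round(4),np.degrees(np.arctan2(*(c[b]-c[a])[::-1])).round(2))
for ab in("TL TR","BL BR","BL TL","BR TR"): print(ab,e(*ab.split()))
print(sum(c.values())/4)
b=[g(x,y,.109) for x,y in((303,148),(387,148),(330,600),(413,600))]
d=(b[0]+b[1])/2-(b[2]+b[3])/2; print(np.linalg.norm(d),np.degrees(np.arctan2(d[1],d[0])),sum(b)/4)
```

```text
TL TR (np.float64(0.0797), np.float64(-10.34))
BL BR (np.float64(0.0785), np.float64(-10.67))
BL TL (np.float64(0.0838), np.float64(80.42))
BR TR (np.float64(0.0842), np.float64(79.63))
[ 0.44355213 -0.32166564]
0.0643321462884845 79.86834868205638 [ 0.44321297 -0.32161153]
```

>>> {"api": "step_arm", "payload": {
  "increments": [
    [0,0,0,0,0,-1.6,0],
    [-0.4,-2,0,0,0,0,0],
    [-0.5,-2.5,0,0,0,0,0],
    [-0.5,-2.5,0,0,0,0,0],
    [-0.5,-2.6,0,0,0,0,0.2],
    [0,0,3,0,0,0,0.4],
    [0,0,3,0,0,0,0.4],
    [0,0,3,0,0,0,0.4],
    [0,0,2.5,0,0,0,0.4],
    [0,0,2,0,0,0,0.4],
    [0,0,1.4,0,0,0,0.4],
    [0,0,0,0,0,0,0.4],
    [0,0,0,0,0,0,0.4]
  ],
  "squeeze": 60
}}

```text
t: 5.55
eef_pos: [0.444, -0.3224, 0.0828]
tool_rot: [0.0, 0.996, -0.091, 0.0]
contact_force: [0.5, 0.5, 0.9]
gripper_width: 0.596
```

Run:
```python
from h import *
o=bot.get_obs(); print(o['t'],o['eef_pos'],o['tool_rot'])
w=bot.read_camera("wrist"); save(w,"w2",s=1.5)
s=bot.read_camera("side"); save(s,"s2",(200,220,370,380),3.5)
```

```text
5.55 [ 0.44399743 -0.32241262  0.08277236] [ 1.16141937e-04  9.95896326e-01 -9.05010143e-02  2.48047908e-04]
```

View pics/w2.png

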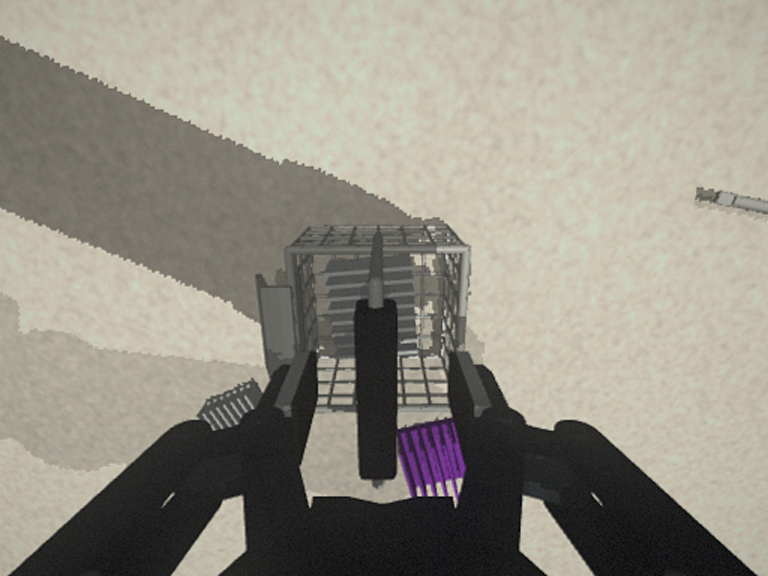

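View pics/s2.png

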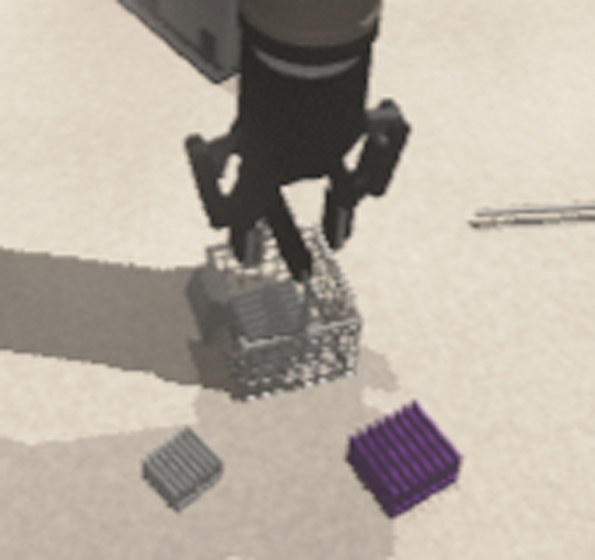

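>>> {"api": "step_arm", "payload": {
  "increments": [
    [0,0,0,0,0,0,0.7],
    [0,0,0,0,0,0,0.8],
    [0,0,0,0,0,0,1],
    [0,0,0,0,0,0,1],
    [0,0,0,0,0,0,1],
    [0,0,0,0,0,0,1],
    [0,0,0,0,0,0,1],
    [0,0,0,0,0,0,1],
    [0,0,-0.5,0,0,0,1],
    [0,0,-1,0,0,0,1],
    [0,0,-2,0,0,0,1],
    [0,0,-2,0,0,0,1],
    [0,0,0,0,0,0,1]
  ],
  "squeeze": 60
}}

```text
t: 6.95
eef_pos: [0.4454, -0.3233, 0.1401]
tool_rot: [0.001, 0.996, -0.091, 0.003]
contact_force: [-0.4, -0.0, -3.4]
gripper_width: 0.15
```

Run:
```python
from h import *
o=bot.get_obs(); print(o['t'],o['eef_pos'],o['tool_rot'])
w=bot.read_camera("wrist"); save(w,"w3",s=1.5)
s=bot.read_camera("side"); save(s,"s3",(200,200,370,360),3.5)
```

```text
6.95 [ 0.44542997 -0.3232624   0.1400797 ] [ 0.00110641  0.99587726 -0.09066904  0.0025283 ]
```

View pics/w3.png

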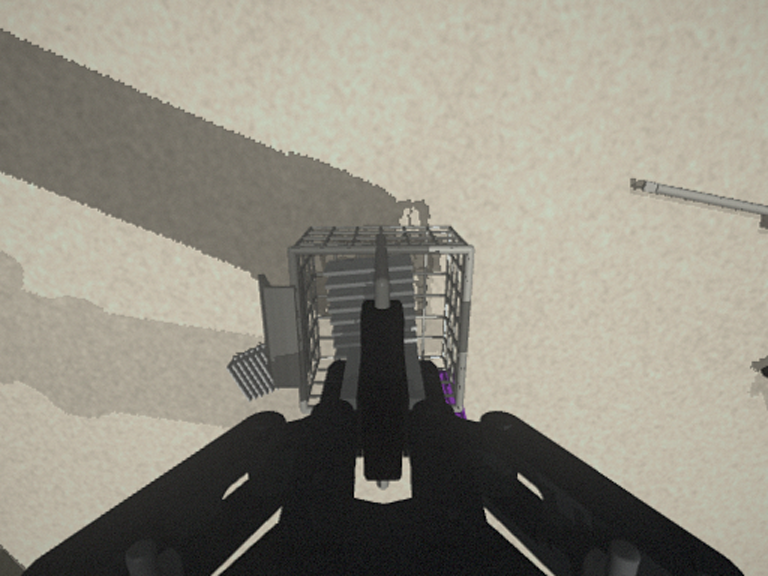

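View pics/s3.png

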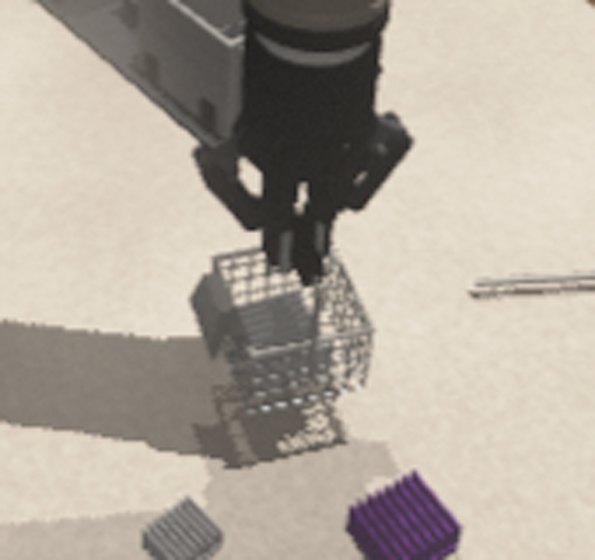

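>>> {"api": "step_arm", "payload": {
  "increments": [
    [0,0,-2,0,0,-3.3,1],
    [0,0,-3,0,0,-6,1],
    [0,0,-3,0,0,-6,1],
    [0,0,-2,0,0,-6,1],
    [0.6,-1,0,0,0,0,1],
    [1.2,-2,0,0,0,0,1],
    [1.8,-3,0,0,0,0,1],
    [1.8,-3,0,0,0,0,1],
    [1.8,-3,0,0,0,0,1],
    [1.8,-3,0,0,0,0,1],
    [1.8,-3,0,0,0,0,1],
    [1.8,-3,0,0,0,0,1],
    [1.8,-3,0,0,0,0,1],
    [1.8,-3,0,0,0,0,1],
    [1.2,-2,0,0,0,0,1],
    [0.8,-1,0,0,0,0,1],
    [0,0,0,0,0,0,1],
    [0,0,0,0,0,0,1],
    [0,0,0,0,0,0,1]
  ]
}}

```text
t: 8.95
eef_pos: [0.565, 0.0048, 0.2368]
tool_rot: [0.0, 0.996, 0.093, -0.001]
contact_force: [-0.9, -0.6, -3.4]
gripper_width: 0.153
```

Run:
```python
from h import *
o=bot.get_obs(); print(o['t'],o['eef_pos'],o['tool_rot'],o['gripper_width'],2*np.degrees(np.arctan2(o['tool_rot'][2],o['tool_rot'][1])))
w=bot.read_camera("wrist"); save(w,"w4",s=1.5)
s=bot.read_camera("side"); save(s,"s4",(160,80,330,250),3.5)
```

```text
8.95 [0.56500201 0.0048157  0.23678076] [ 4.42414406e-04  9.95628759e-01  9.33961116e-02 -5.87122068e-04] 0.1532069204321997 10.718029552892492
```

View pics/w4.png

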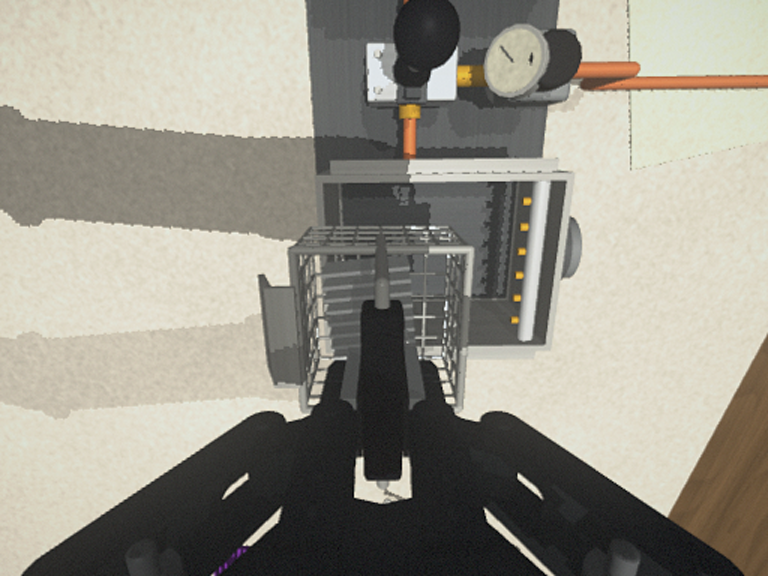

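View pics/s4.png

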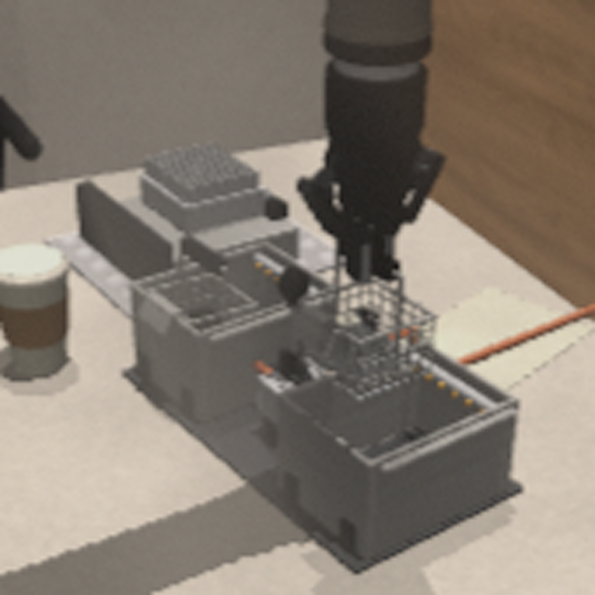

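Run:
```python
from h import *
w=bot.read_camera("wrist"); save(w,"w4c",(165,95,295,285),4)
save(w,"w4d",(195,95,395,245),4)
o=bot.get_obs();yaw=np.radians(10.72);ex=np.array([np.cos(yaw),np.sin(yaw),0]);ey=np.array([-np.sin(yaw),np.cos(yaw),0])
t=o['eef_pos'];g=t+[0,0,.019]
for n,X in dict(lipYp=g-.055*ex+.025*ey+[0,0,-.060],lipYm=g-.055*ex-.025*ey+[0,0,-.060],BR=g+.04*ex+.042*ey+[0,0,-.045],BL=g-.04*ex+.042*ey+[0,0,-.045],barend=g+.033*ey+[0,0,.008]).items(): print(n,proj(w,X).round(1),(proj(w,X)*1.5).round(0))
```

```text
lipYp [177.4 183.4] [266. 275.]
lipYm [183.3 245. ] [275. 368.]
BR [316.4 165.1] [475. 248.]
BL [191.9 165.1] [288. 248.]
barend [254.  210.4] [381. 316.]
```

View pics/w4c.png

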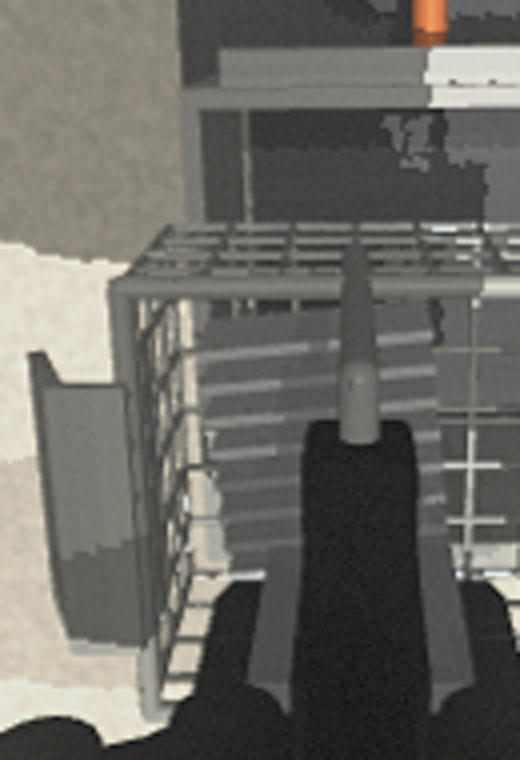

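View pics/w4d.png

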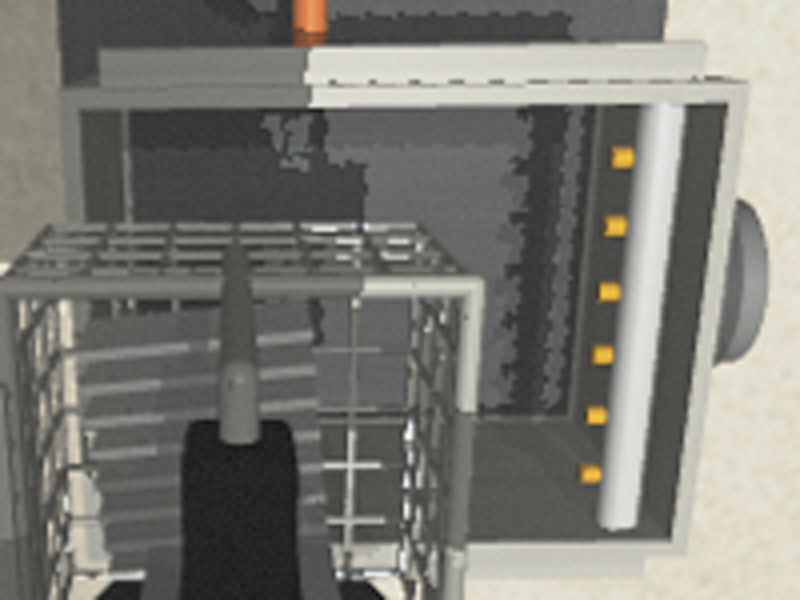

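Run:
```python
from h import *
w=bot.read_camera("wrist")
g=lambda a,b:atz(w,[195+a/4,95+b/4],.106)[:2]
c=dict(FL=g(62,90),FL2=g(67,225),BL=g(748,82),BR=g(685,552),BR2=g(450,546))
e=lambda a,b:(np.linalg.norm(c[b]-c[a]).round(4),np.degrees(np.arctan2(*(c[b]-c[a])[::-1])).round(2))
print(c)
for ab in("FL BL","BR BL","BR2 BR","FL2 FL"): print(ab,e(*ab.split()))
for y in (10.3,10.7,11.1):
  y=np.radians(y);ex=np.array([np.cos(y),np.sin(y)]);ey=np.array([-ex[1],ex[0]])
  A=c['FL']-.065*ey; B=(c['BL']+c['BR'])/2-.17*ex; 
  print(A,B,"rim",(A+B)/2+.0025*ex,"grip",(A+B)/2+.0465*ex)
```

```text
{'FL': array([0.5110721 , 0.06146704]), 'FL2': array([0.51682678, 0.02847313]), 'BL': array([0.67659369, 0.09473812]), 'BR': array([ 0.70224555, -0.03175809]), 'BR2': array([ 0.63607069, -0.0423192 ])}
FL BL (np.float64(0.1688), np.float64(11.37))
BR BL (np.float64(0.1291), np.float64(101.46))
BR2 BR (np.float64(0.067), np.float64(9.07))
FL2 FL (np.float64(0.0335), np.float64(99.89))
[ 0.52269425 -0.00248548] [0.52215916 0.00109364] rim [ 5.24886415e-01 -2.48917202e-04] grip [0.56817736 0.00761838]
[ 0.52314043 -0.00240279] [ 5.22375442e-01 -7.33107974e-05] rim [ 0.52521447 -0.00077388] grip [0.56844943 0.00739545]
[ 0.52358603 -0.00231698] [ 0.52259986 -0.00123872] rim [ 0.52554618 -0.00129654] grip [0.56872306 0.00717442]
```

>>> {"api": "step_arm", "payload": {
  "increments": [
    [0.4,-0.1,1,0,0,0,1],
    [0.35,-0.1,2,0,0,0,1],
    [0,0,2,0,0,0,1],
    [0,0,1.5,0,0,0,1],
    [0,0,1,0,0,0,1],
    [0,0,0,0,0,0,1],
    [0,0,0,0,0,0,1]
  ]
}}

```text
t: 9.85
eef_pos: [0.573, 0.0103, 0.1625]
tool_rot: [-0.0, 0.995, 0.095, 0.0]
contact_force: [0.4, -1.2, -3.6]
gripper_width: 0.15
```

Run:
```python
from h import *
o=bot.get_obs(); print(o['t'],o['eef_pos'],o['tool_rot'],o['gripper_width'],2*np.degrees(np.arctan2(o['tool_rot'][2],o['tool_rot'][1])))
w=bot.read_camera("wrist"); save(w,"w5",(165,95,295,285),4)
s=bot.read_camera("side"); save(s,"s5",(210,110,320,230),5)
```

```text
9.85 [0.57295861 0.01028151 0.16250469] [-3.53571734e-05  9.95485154e-01  9.49171959e-02  1.82746714e-04] 0.149616032364628 10.893108090372355
```

View pics/w5.png

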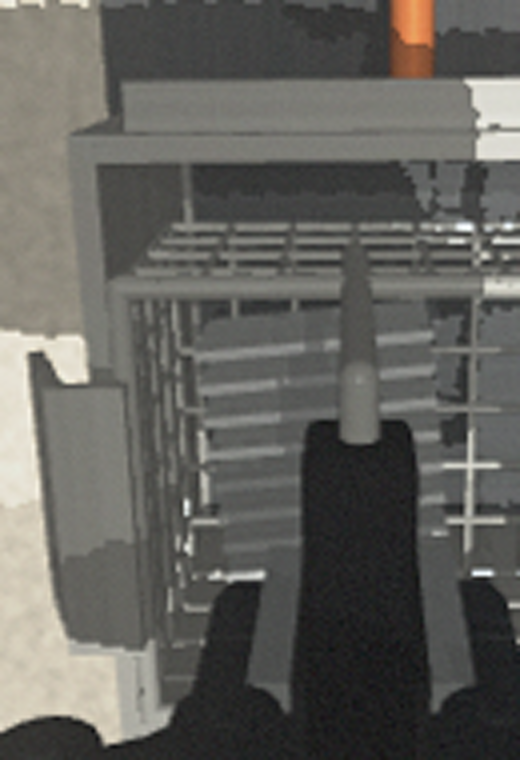

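View pics/s5.png

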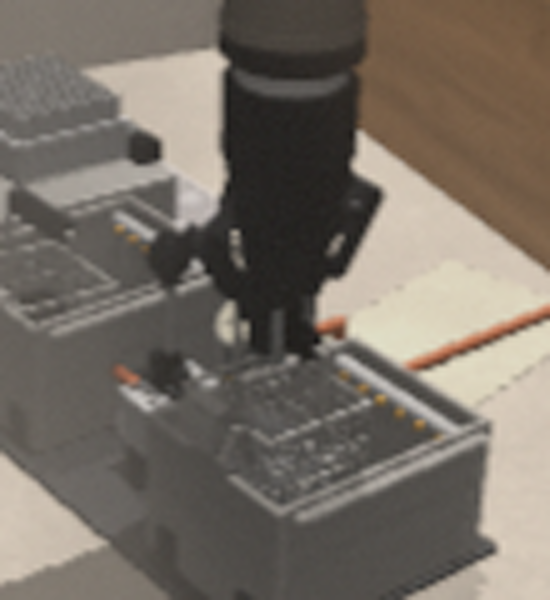

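Run:
```python
from h import *
w=bot.read_camera("wrist")
o=bot.get_obs();y=np.radians(10.89);ex=np.array([np.cos(y),np.sin(y)]);ey=np.array([-ex[1],ex[0]])
def tf(a,b,z):
    X=atz(w,[165+a/4,95+b/4],z)[:2]-o['eef_pos'][:2]; return (X@ex*1000).round(1),(X@ey*1000).round(1)
for a,b in((71,135),(88,320),(122,700),(98,165)): print("rim",tf(a,b,.106))
zl=.1625+.019-.045
for a,b in((125,385),(147,640)): print("lip in",tf(a,b,zl+.003))
for a,b in((110,283),): print("basket corner",tf(a,b,zl))
for a,b in((303,430),(410,430)): print("bar",tf(a,b,.1625+.019+.008))
```

```text
rim (np.float64(-51.7), np.float64(62.0))
rim (np.float64(-51.5), np.float64(27.0))
rim (np.float64(-51.0), np.float64(-58.9))
rim (np.float64(-47.2), np.float64(56.6))
lip in (np.float64(-37.7), np.float64(25.3))
lip in (np.float64(-37.1), np.float64(-22.7))
basket corner (np.float64(-39.6), np.float64(41.7))
bar (np.float64(-6.0), np.float64(36.9))
bar (np.float64(6.5), np.float64(36.9))
```

>>> {"api": "step_arm", "payload": {
  "increments": [
    [-0.1,0,0.6,0,0,0,1],
    [-0.05,0,0.6,0,0,0,1],
    [-0.1,0,0.4,0,0,0,1],
    [-0.1,0,0.4,0,0,0,1],
    [-0.1,0,0.3,0,0,0,1],
    [0,0,0,0,0,0,1]
  ]
}}

```text
t: 10.6
eef_pos: [0.5677, 0.0093, 0.1387]
tool_rot: [0.0, 0.995, 0.095, -0.001]
contact_force: [-0.6, -0.1, -4.6]
gripper_width: 0.151
```

Run:
```python
from h import *
o=bot.get_obs(); print(o['t'],o['eef_pos'],o['tool_rot'],o['gripper_width'],o['contact_force'])
w=bot.read_camera("wrist"); save(w,"w6",(165,95,295,285),4)
s=bot.read_camera("side"); save(s,"s6",(210,110,320,230),5)
y=np.radians(10.89);ex=np.array([np.cos(y),np.sin(y)]);ey=np.array([-ex[1],ex[0]])
r=o['eef_pos'][:2]-np.array([.57296,.01028]);print(r@ex*1000,r@ey*1000)
```

```text
10.6 [0.5676862  0.0092991  0.13869883] [ 9.92747939e-06  9.95482680e-01  9.49416028e-02 -5.70493101e-04] 0.1506092630636591 [-0.55532085 -0.0919653  -4.59788386]
-5.36414723175692 0.03311401681710733
```

View pics/w6.png

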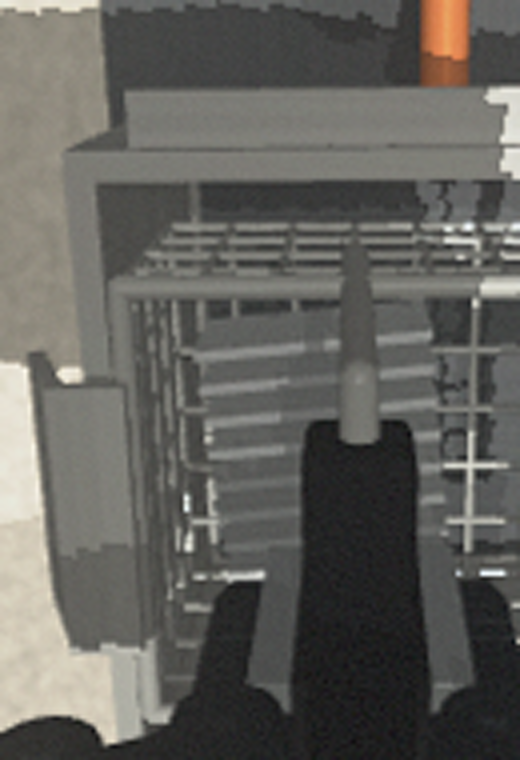

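View pics/s6.png

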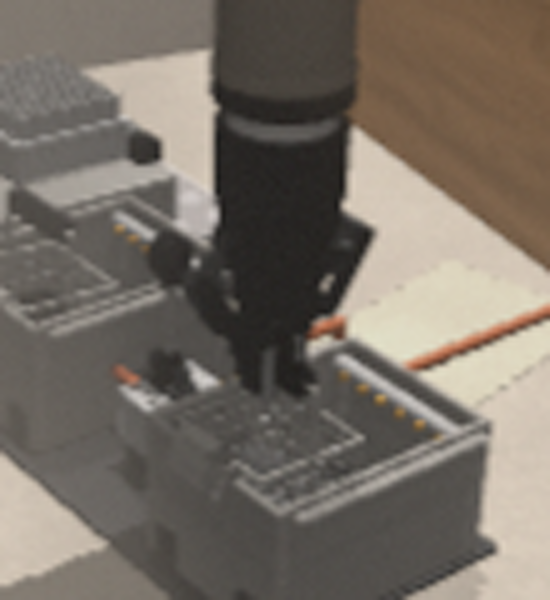

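Run:
```python
from h import *
w=bot.read_camera("wrist")
o=bot.get_obs();y=np.radians(10.89);ex=np.array([np.cos(y),np.sin(y)]);ey=np.array([-ex[1],ex[0]])
def tf(a,b,z):
    X=atz(w,[165+a/4,95+b/4],z)[:2]-o['eef_pos'][:2]; return (X@ex*1000).round(1),(X@ey*1000).round(1)
for a,b in((65,153),(81,330),(120,735),(97,185),(110,275)): print("rim",tf(a,b,.106))
```

```text
rim (np.float64(-47.0), np.float64(61.6))
rim (np.float64(-46.9), np.float64(31.9))
rim (np.float64(-46.2), np.float64(-50.1))
rim (np.float64(-42.3), np.float64(56.5))
rim (np.float64(-41.3), np.float64(41.5))
```

>>> {"api": "step_arm", "payload": {
  "increments": [
    [0,0,0.25,0,0,0,1],
    [0,0,0.2,0,0,0,1],
    [0,0,0.15,0,0,0,1],
    [0,0,0.1,0,0,0,1],
    [0,0,0,0,0,0,1]
  ]
}}

```text
t: 11.25
eef_pos: [0.5681, 0.0094, 0.1321]
tool_rot: [-0.0, 0.995, 0.095, -0.0]
contact_force: [-0.2, -0.1, -4.1]
gripper_width: 0.151
```

>>> {"api": "step_arm", "payload": {
  "increments": [
    [0,0,0.1,0,0,0,1],
    [0,0,0.1,0,0,0,1],
    [0,0,0,0,0,0,1]
  ]
}}

```text
t: 11.55
eef_pos: [0.5688, 0.0095, 0.1313]
tool_rot: [-0.0, 0.995, 0.095, 0.001]
contact_force: [-1.6, -0.4, 5.2]
gripper_width: 0.149
```

>>> {"api": "step_arm", "payload": {
  "increments": [
    [0,0,-0.1,0,0,0,1],
    [0,0,0,0,0,0,0.75],
    [0,0,0,0,0,0,0.6],
    [0,0,0,0,0,0,0.5],
    [0,0,0,0,0,0,0.5],
    [0,0,0,0,0,0,0.5]
  ]
}}

```text
t: 12.15
eef_pos: [0.5683, 0.0094, 0.1313]
tool_rot: [-0.0, 0.995, 0.095, 0.0]
contact_force: [0.2, -0.4, -0.4]
gripper_width: 0.495
```

Run:
```python
from h import *
o=bot.get_obs(); print(o['t'],o['eef_pos'],o['contact_force'],o['gripper_width'])
w=bot.read_camera("wrist"); save(w,"w7",(165,75,355,285),3.6)
s=bot.read_camera("side"); save(s,"s7",(210,110,320,230),5)
```

```text
12.15 [0.56825402 0.00938064 0.13126277] [ 0.22791936 -0.4115868  -0.4242098 ] 0.49536569795770397
```

View pics/w7.png

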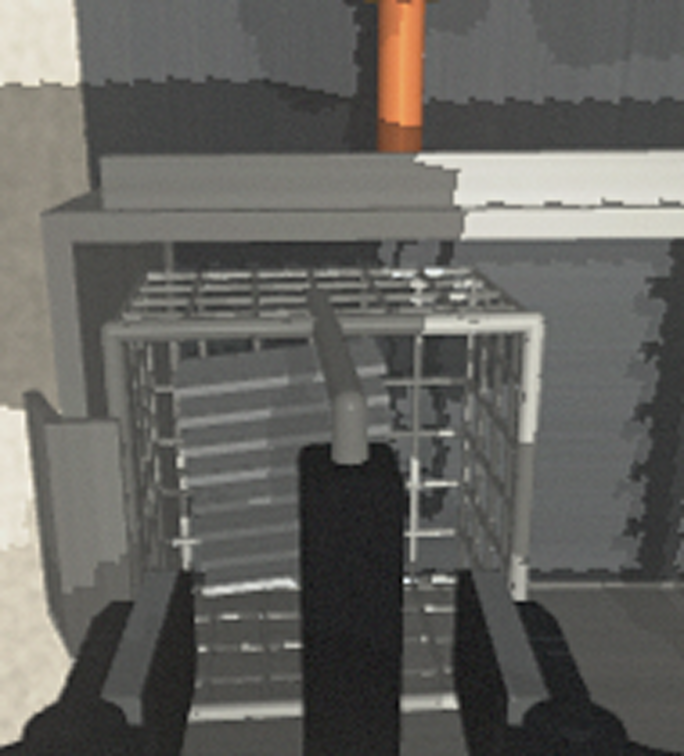

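View pics/s7.png

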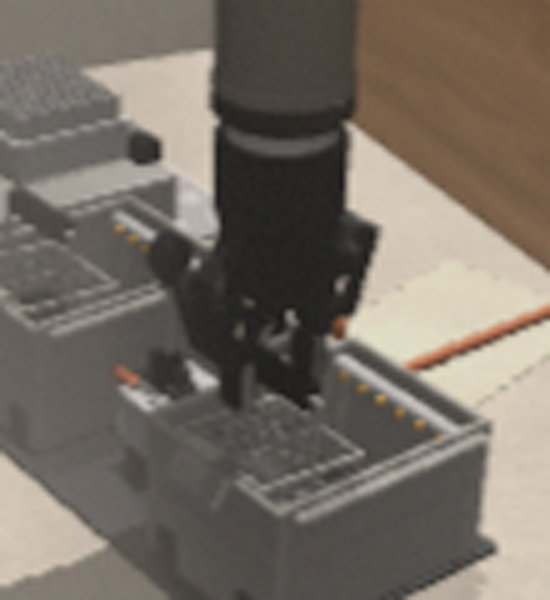

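>>> {"api": "step_arm", "payload": {
  "increments": [
    [0,0,0,0,0,0,0.3],
    [0,0,-0.5,0,0,0,0.3],
    [0,0,-1.5,0,0,0,0.3],
    [0,0,-3,0,0,0,0.3],
    [0,0,-3,0,0,0,0.3],
    [0,0,-3,0,0,0,0.3],
    [0,5,0,0,0,0,0.3],
    [0,5,0,0,0,0,0.3],
    [0,0,0,0,0,0,0.3],
    [0,0,0,0,0,0,0.3]
  ]
}}

```text
t: 13.25
eef_pos: [0.587, -0.0904, 0.2415]
tool_rot: [0.0, 0.996, 0.093, 0.0]
contact_force: [-0.1, 1.0, 0.3]
gripper_width: 0.699
```

Run:
```python
from h import *
o=bot.get_obs(); print(o['t'],o['eef_pos'],o['contact_force'],o['gripper_width'])
w=bot.read_camera("wrist"); save(w,"w8",s=1.5)
s=bot.read_camera("side"); save(s,"s8",(210,110,320,230),5)
p=bot.read_camera("scene"); save(p,"p8",(230,130,350,250),5)
for c in(w,s,p):
  for q in["basket_grip","basket_lip","empty_bay_rim","lever_knob","lever_pivot","heatsink_mid"]:
    print(q,[(np.round(d["point"],1).tolist(),round(d["score"],2)) for d in bot.pinpoint(c,q)])
```

```text
13.25 [ 0.58699332 -0.09043157  0.2414871 ] [-0.07592225  0.96348754  0.29624784] 0.6994556314170396
basket_grip [([259.3, 72.8], 0.71)]
basket_lip [([209.0, 76.1], 0.68)]
empty_bay_rim [([206.2, 83.4], 0.84)]
lever_knob []
lever_pivot []
heatsink_mid [([250.0, 81.4], 0.7), ([82.2, 302.6], 0.7), ([299.7, 305.9], 0.69), ([146.3, 336.8], 0.53)]
basket_grip [([265.0, 185.1], 0.58)]
basket_lip [([250.1, 198.9], 0.69)]
empty_bay_rim [([256.6, 197.7], 0.76)]
lever_knob [([240.8, 163.1], 0.45)]
lever_pivot [([246.0, 185.8], 0.7)]
heatsink_mid [([252.4, 353.6], 0.77), ([315.2, 347.4], 0.76), ([262.0, 210.6], 0.61)]
basket_grip [([278.6, 196.7], 0.97)]
basket_lip [([264.0, 198.2], 0.75)]
empty_bay_rim [([258.9, 204.9], 0.6)]
lever_knob [([304.2, 169.1], 0.75)]
lever_pivot [([301.0, 195.4], 0.64)]
heatsink_mid [([114.5, 300.6], 0.8), ([109.0, 272.5], 0.77), ([275.9, 219.3], 0.68)]
```

View pics/w8.png

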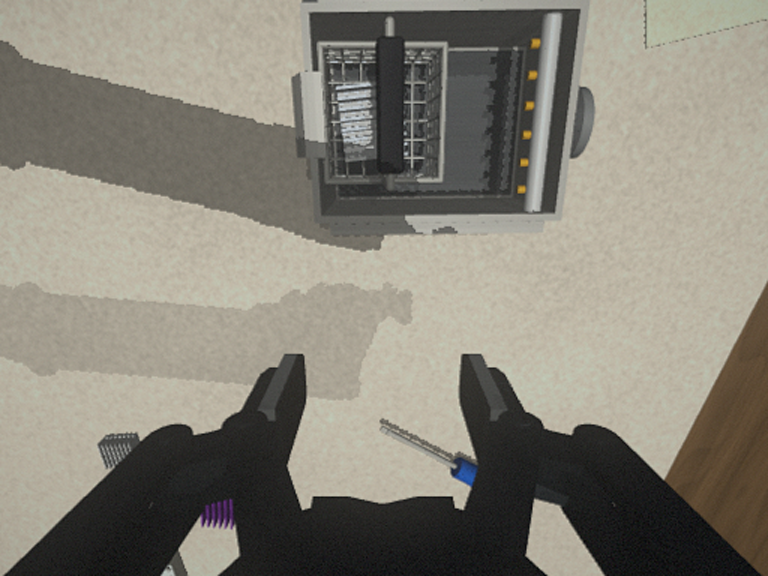

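View pics/s8.png

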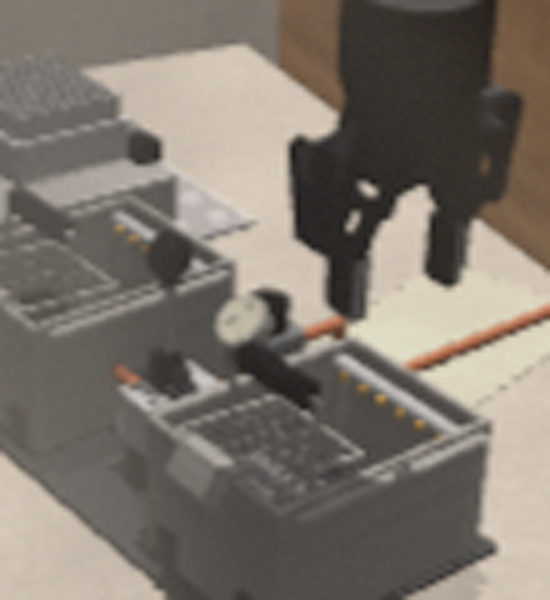

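View pics/p8.png

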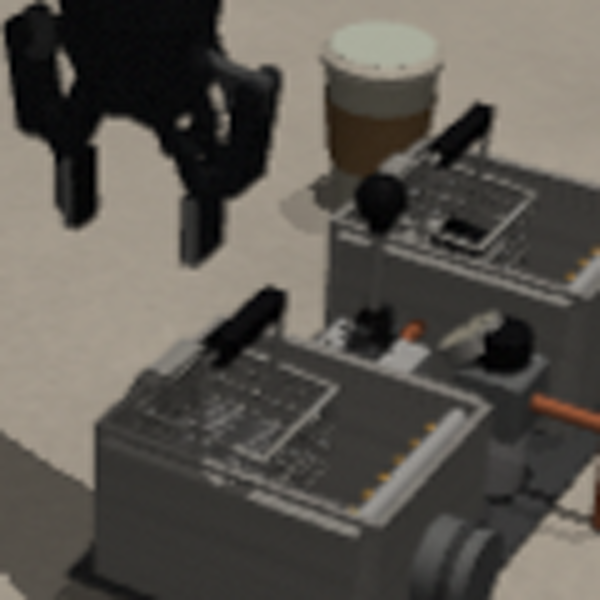

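Run:
```python
from h import *
w=bot.read_camera("wrist"); s=bot.read_camera("side");p=bot.read_camera("scene")
save(w,"w8c",(190,0,400,160),3.8)
g,r=tri([(w,[259.3,72.8]),(s,[265,185.1]),(p,[278.6,196.7])]);print(g,r)
l,r2=tri([(w,[209,76.1]),(s,[250.1,198.9]),(p,[264,198.2])]);print(l,r2)
y=np.radians(10.9);ex=np.array([np.cos(y),np.sin(y)]);ey=np.array([-ex[1],ex[0]])
print((g-l)[:2]@ex,(g-l)[2])
rim=np.array([.5252,-.0008]); print((l[:2]-rim)@ex,(l[:2]-rim)@ey,(g[:2]-rim)@ex)
print("knob",tri([(s,[240.8,163.1]),(p,[304.2,169.1])]))
print("piv",tri([(s,[246,185.8]),(p,[302.5,195.4])]))
```

```text
[0.57345857 0.0132744  0.14098001] [[1.7, 0.3], [0.1, 0.9], [0.1, -0.6]]
[0.52399137 0.00772074 0.11359787] [[-2.4, -4.9], [0.8, -0.6], [-0.5, 0.5]]
0.04962492421963036 0.02738213186889911
0.000424404705958759 0.008595557749004888 0.050049328925589116
knob (array([0.55211915, 0.14477296, 0.16127663]), [[-0.2, -0.5], [-0.1, 0.3]])
piv (array([0.56311761, 0.12956844, 0.08369345]), [[-0.4, -1.2], [-0.3, 0.8]])
```

View pics/w8c.png

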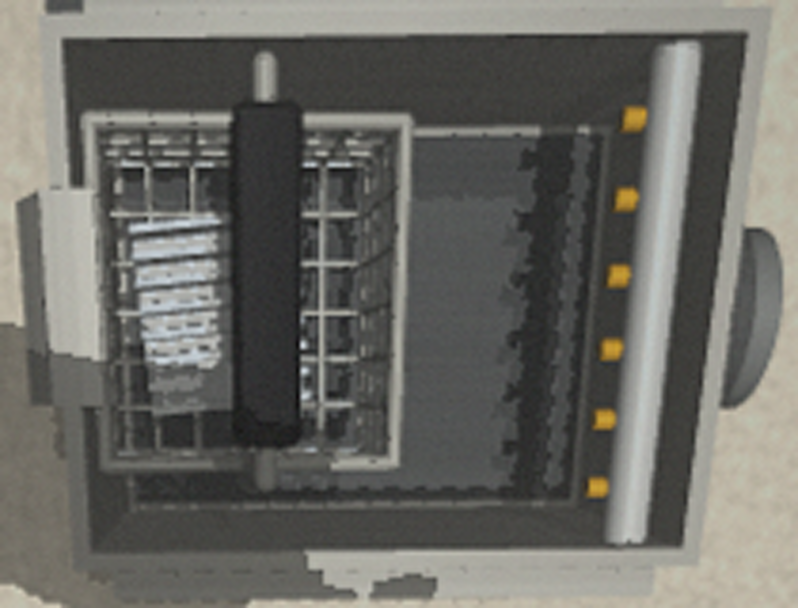

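Run:
```python
from h import *
from scipy.optimize import least_squares
from scipy.spatial.transform import Rotation as R
w=bot.read_camera("wrist")
M=np.array([[-.04,.042,-.045],[.04,.042,-.045],[.04,-.042,-.045],[-.04,-.042,-.045],[-.007,.033,.008],[.007,.033,.008],[.007,-.033,.008],[-.007,-.033,.008]])
px=np.array([(83,112),(414,115),(396,470),(103,472),(234,101),(302,101),(299,445),(233,445)])/3.8+[190,0]
def f(v):
    X=(R.from_euler('zyx',v[3:]).as_matrix()@M.T).T+v[:3]
    return np.concatenate([(proj(w,x)-u) for x,u in zip(X,px)])
r=least_squares(f,[.57,.008,.15,.19,0,0])
print(r.x, np.abs(r.fun).round(1), r.cost)
J=np.linalg.inv(r.jac.T@r.jac); print(np.sqrt(np.diag(J))*.5)
lip=r.x[:3]+R.from_euler('zyx',r.x[3:]).apply([-.044,0,-.045]); print(lip)
def g(a,b):return atz(w,[190+a/3.8,b/3.8],.106)[:2]
print("FL",g(40,15),"FLm",g(53,150),"FRm",g(73,480),"FR",g(82,565),'BL',g(770,10),'BR',g(692,562))
```

```text
[ 0.57252104  0.01120053  0.14631811  0.19246549  0.05765099 -0.0175053 ] [0.4 0.2 0.3 0.4 0.4 0.5 0.5 0.4 0.5 0.4 0.3 0.1 0.1 0.3 0.3 0.4] 1.1032090780556607
[0.00017321 0.00018854 0.00084773 0.00332495 0.00526645 0.00518152]
[0.52681236 0.0020427  0.10403513]
FL [0.51018835 0.06142394] FLm [0.51675261 0.03429059] FRm [ 0.53201067 -0.04207659] FR [ 0.53748546 -0.0641177 ] BL [0.67673457 0.09442178] BR [ 0.7008269  -0.03199661]
```

>>> {"api": "step_arm", "payload": {
  "increments": [
    [-2,-3,0,0,0,0,0.6],
    [-1,-4,0,0,0,0,1],
    [0,-4,0,0,0,0,1],
    [0,-3,0,0,0,0,1],
    [0,0,0,0,0,0,1],
    [0,0,0,0,0,0,1]
  ]
}}

```text
t: 15.1
eef_pos: [0.5312, 0.0434, 0.2414]
tool_rot: [0.0, 0.995, 0.096, 0.0]
contact_force: [-0.4, 0.3, -1.1]
gripper_width: -0.0
```

Run:
```python
from h import *
o=bot.get_obs(); print(o['t'],o['eef_pos'],o['contact_force'],o['gripper_width'])
w=bot.read_camera("wrist"); save(w,"w9",s=1.5)
for q in["lever_knob","lever_pivot","busy_bay_rim","basket_lip"]:
    d=bot.pinpoint(w,q); print(q,[(np.round(d["point"],1).tolist(),round(d["score"],2)) for d in d])
for q,z in(("lever_knob",.17),("lever_pivot",.08)):
    for d in bot.pinpoint(w,q)[:1]: print(q,atz(w,d["point"],z))
m=bot.cut_out(w,"lever_knob")
for d in m[:1]:
    ys,xs=np.nonzero(d["pixels"]);print(d["score"],xs.min(),xs.max(),ys.min(),ys.max())
```

```text
15.1 [0.53119518 0.04342258 0.24144709] [-0.42134938  0.34646193 -1.07490744] -0.0002843020539116274
lever_knob [([317.1, 92.6], 0.67)]
lever_pivot [([298.6, 92.6], 0.97)]
busy_bay_rim []
basket_lip [([242.2, 213.4], 0.91)]
lever_knob [0.56117059 0.1378524  0.17      ]
lever_pivot [0.56084218 0.1395928  0.08      ]
0.81 287 338 71 112
```

View pics/w9.png

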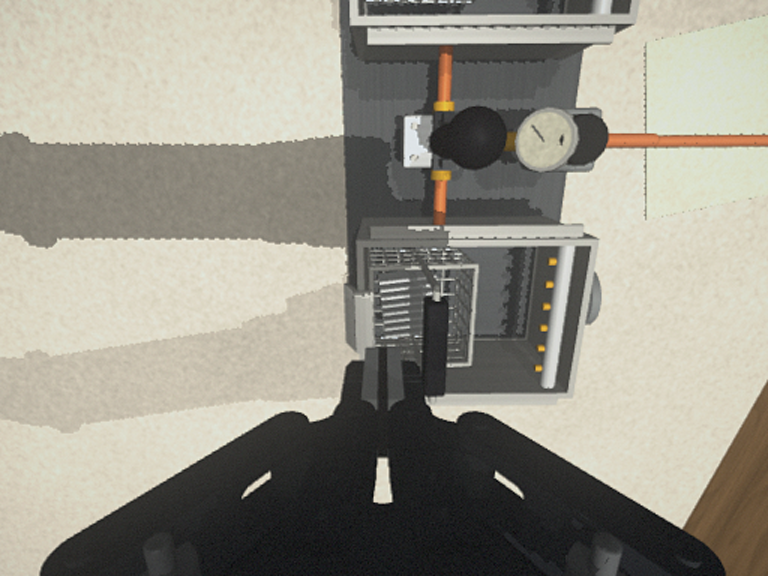

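>>> {"api": "step_arm", "payload": {
  "increments": [
    [0.7,-2,0,0,0,0,1],
    [1.5,-4,0,0,0,0,1],
    [1.5,-4,0,0,0,0,1],
    [1,-2.7,0,0,0,0,1],
    [0,0,0,0,0,0,1],
    [0,0,2,0,0,0,1],
    [0,0,3,0,0,0,1],
    [0,0,2.5,0,0,0,1],
    [0,0,1.4,0,0,0,1],
    [0,0,0,0,0,0,1]
  ]
}}

```text
t: 16.5
eef_pos: [0.5522, 0.1753, 0.1505]
tool_rot: [0.001, 0.996, 0.095, -0.002]
contact_force: [0.9, 0.6, 0.4]
gripper_width: 0.002
```

Run:
```python
from h import *
o=bot.get_obs(); print(o['t'],o['eef_pos'],o['contact_force'],o['gripper_width'])
w=bot.read_camera("wrist"); save(w,"w10",s=1)
s=bot.read_camera("side"); save(s,"s10",(190,90,330,230),4)
p=bot.read_camera("scene"); save(p,"p10",(230,100,370,240),4)
```

```text
16.5 [0.55222619 0.17528094 0.15045041] [0.87172527 0.61722745 0.383414  ] 0.0016964271842431803
```

View pics/s10.png

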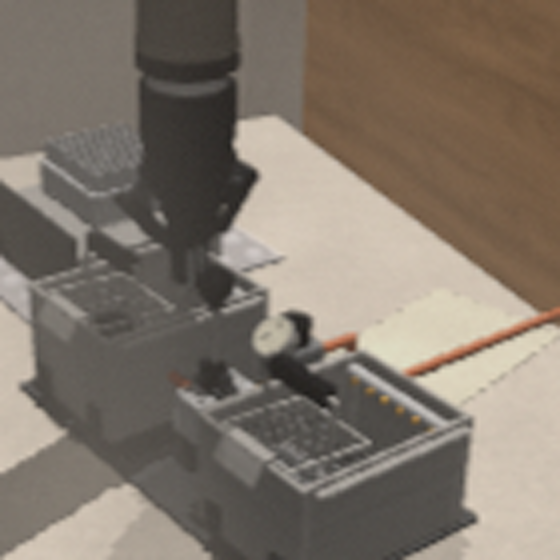

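View pics/p10.png

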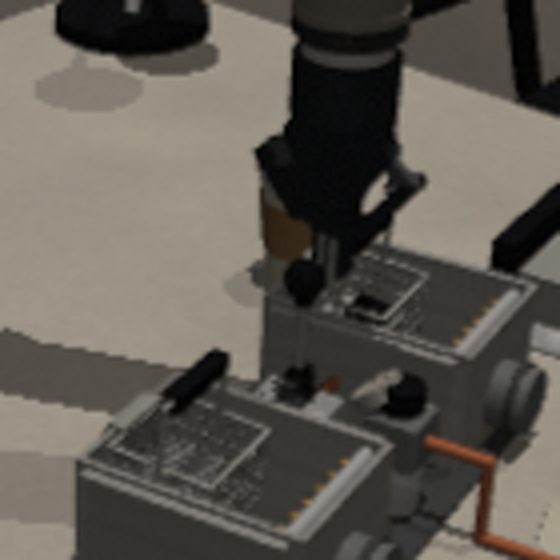

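>>> {"api": "step_arm", "payload": {
  "increments": [
    [0,0.6,0,0,0,0,1],
    [0,0.8,0,0,0,0,1],
    [0,0.8,0,0,0,0,1],
    [0,0.8,0,0,0,0,1],
    [0,0.8,0,0,0,0,1],
    [0,0.5,0,0,0,0,1],
    [0,0,0,0,0,0,1]
  ]
}}

```text
t: 17.35
eef_pos: [0.5619, 0.1346, 0.1521]
tool_rot: [-0.001, 0.995, 0.095, 0.0]
contact_force: [0.7, 6.1, -1.0]
gripper_width: -0.0
```

Run:
```python
from h import *
o=bot.get_obs(); print(o['t'],o['eef_pos'],o['contact_force'],o['gripper_width'])
p=bot.read_camera("scene"); save(p,"p11",(230,100,370,240),4)
w=bot.read_camera("wrist"); save(w,"w11",s=1)
```

```text
17.35 [0.5618843  0.13459055 0.15212923] [ 0.74514018  6.13965021 -1.0088146 ] -8.706442747024142e-06
```

View pics/p11.png

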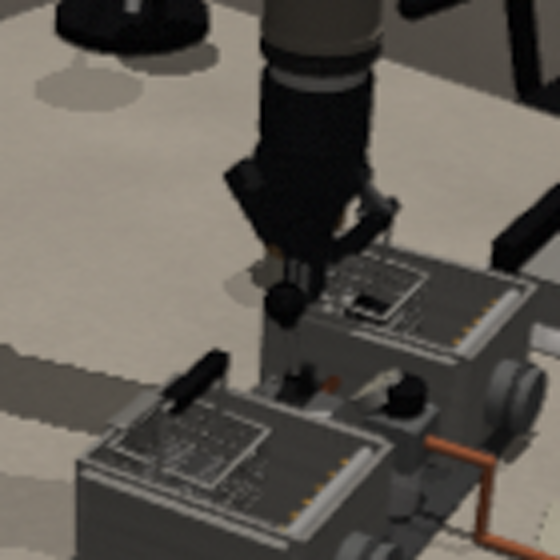

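View pics/w11.png

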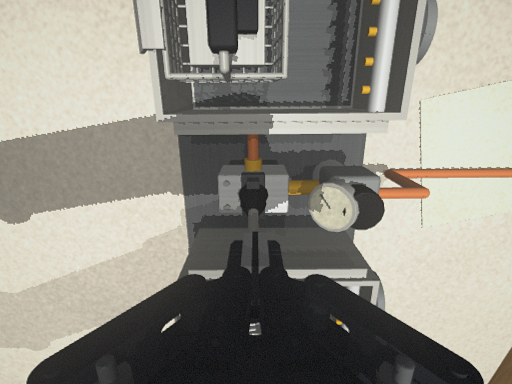

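>>> {"api": "step_arm", "payload": {
  "increments": [
    [0,0.5,0,0,0,0,1],
    [0,0.4,0,0,0,0,1],
    [0,0,0,0,0,0,1]
  ]
}}

```text
t: 17.75
eef_pos: [0.5627, 0.1276, 0.1516]
tool_rot: [-0.002, 0.995, 0.096, -0.0]
contact_force: [0.8, 9.0, -5.1]
gripper_width: -0.001
```

Run:
```python
from h import *
o=bot.get_obs(); print(o['t'],o['eef_pos'],o['contact_force'])
p=bot.read_camera("scene"); s=bot.read_camera("side"); save(p,"p12",(230,100,370,240),4); save(s,"s12",(190,90,330,230),4)
K=[bot.pinpoint(c,"lever_knob") for c in(p,s)]
print([[(np.round(d["point"],1).tolist(),round(d["score"],2)) for d in k] for k in K])
if K[0] and K[1]: print(tri([(p,K[0][0]["point"]),(s,K[1][0]["point"])]))
y=np.radians(10.9);ey=np.array([-np.sin(y),np.cos(y),0])
piv=np.array([.561,.1385,.08])
for a in(-.2,-.3,-.42):
  X=piv+.09*(np.sin(a)*-1*-ey+np.cos(a)*np.array([0,0,1])); print(a,X.round(4),proj(p,X).round(1),proj(s,X).round(1))
```

```text
17.75 [0.56266389 0.12762221 0.15156219] [ 0.83929431  8.97807366 -5.11137169]
[[([301.4, 196.1], 0.72), ([297.8, 175.8], 0.57)], [([251.1, 167.8], 0.55)]]
(array([0.583137  , 0.10656101, 0.12240969]), [[2.0, -5.9], [3.2, 8.6]])
-0.2 [0.5644 0.1209 0.1682] [302.3 171.7] [247.2 163.1]
-0.3 [0.566  0.1124 0.166 ] [300.7 173.7] [248.8 164.8]
-0.42 [0.5679 0.1025 0.1622] [298.9 176.4] [250.7 167.1]
```

View pics/p12.png

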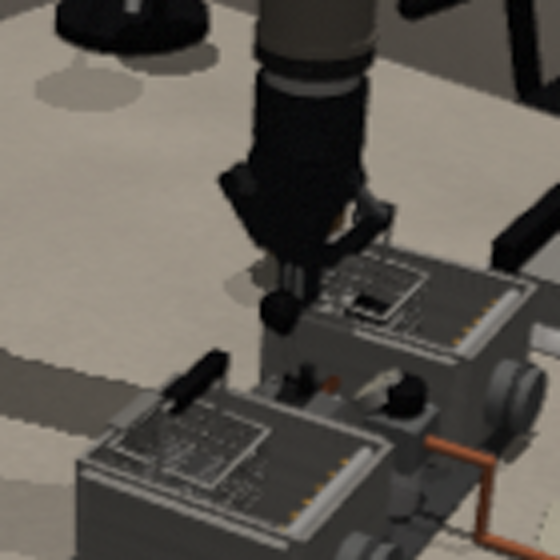

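View pics/s12.png

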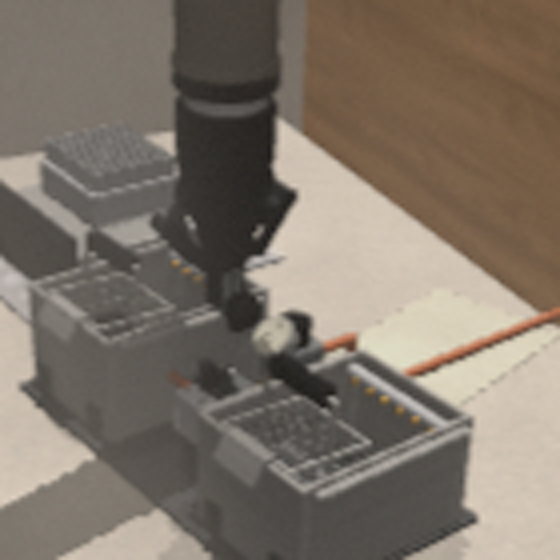

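>>> {"api": "step_arm", "payload": {
  "increments": [
    [0,0.1,0,0,0,0,1],
    [0,0,0,0,0,0,1],
    [0,0,0,0,0,0,1],
    [0,0,0,0,0,0,1],
    [0,0,0,0,0,0,1],
    [0,0,0,0,0,0,1],
    [0,0,0,0,0,0,1],
    [0,0,0,0,0,0,1],
    [0,0,0,0,0,0,1],
    [0,0,0,0,0,0,1],
    [0,0,0,0,0,0,1],
    [0,0,0,0,0,0,1],
    [0,0,0,0,0,0,1],
    [0,0,0,0,0,0,1],
    [0,0,0,0,0,0,1],
    [0,0,0,0,0,0,1],
    [0,0,0,0,0,0,1],
    [0,0,0,0,0,0,1]
  ]
}}

```text
t: 19.75
eef_pos: [0.5627, 0.1274, 0.1515]
tool_rot: [-0.002, 0.995, 0.096, -0.0]
contact_force: [0.8, 10.1, -4.7]
gripper_width: -0.001
```

>>> {"api": "step_arm", "payload": {
  "increments": [
    [0,0,0,0,0,0,1],
    [0,0,0,0,0,0,1],
    [0,0,0,0,0,0,1],
    [0,0,0,0,0,0,1],
    [0,0,0,0,0,0,1],
    [0,0,0,0,0,0,1],
    [0,0,0,0,0,0,1],
    [0,0,0,0,0,0,1],
    [0,0,0,0,0,0,1],
    [0,0,0,0,0,0,1],
    [0,0,0,0,0,0,1],
    [0,0,0,0,0,0,1],
    [0,0,0,0,0,0,1]
  ]
}}

```text
t: 21.05
eef_pos: [0.5627, 0.1274, 0.1515]
tool_rot: [-0.002, 0.995, 0.096, -0.0]
contact_force: [0.7, 9.0, -5.8]
gripper_width: -0.002
```

Run:
```python
from h import *
o=bot.get_obs(); print(o['t'],o['eef_pos'],o['contact_force'])
p=bot.read_camera("scene"); s=bot.read_camera("side"); save(p,"p13",(230,100,370,240),4); save(s,"s13",(190,90,330,230),4)
```

```text
21.05 [0.56268896 0.12735112 0.15154342] [ 0.67015068  8.99176733 -5.75644466]
```

View pics/p13.png

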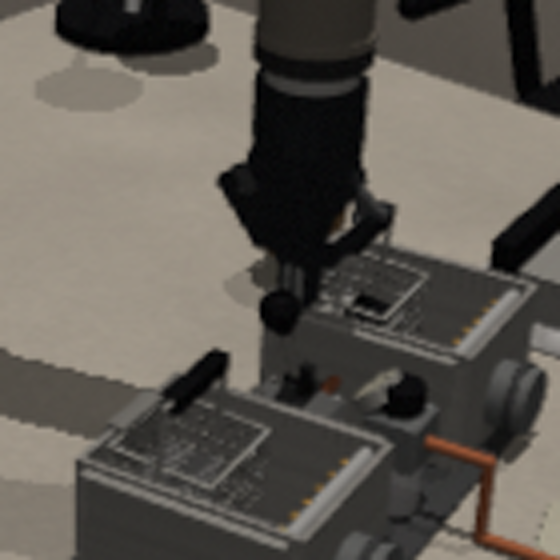

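View pics/s13.png

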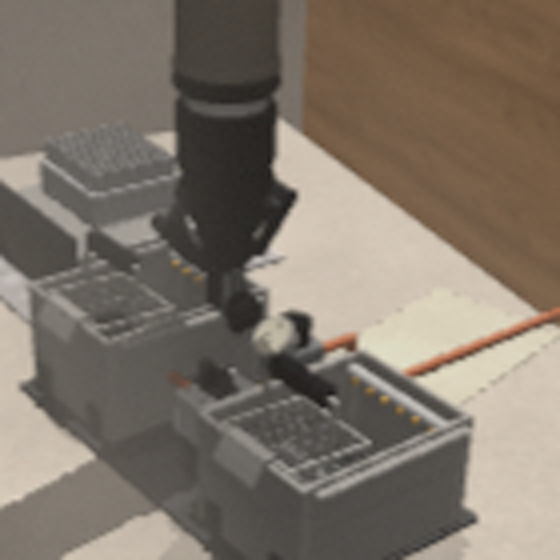

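>>> {"api": "step_arm", "payload": {
  "increments": [
    [0,0,0,0,0,0,1],
    [0,0,0,0,0,0,1],
    [0,-0.3,0,0,0,0,1],
    [0,-0.3,0,0,0,0,1],
    [0,-0.3,0,0,0,0,1],
    [0,-0.3,0,0,0,0,1],
    [0,-0.3,0,0,0,0,1],
    [0,-0.3,0,0,0,0,1],
    [0,-0.3,0,0,0,0,1],
    [0,-0.3,0,0,0,0,1],
    [0,-0.3,0,0,0,0,1],
    [0,-0.3,0,0,0,0,1],
    [0,-0.3,0,0,0,0,1],
    [0,-0.3,0,0,0,0,1],
    [0,-0.3,0,0,0,0,1],
    [0,-0.3,0,0,0,0,1],
    [0,-0.3,0,0,0,0,1],
    [0,-0.3,0,0,0,0,1],
    [0,-0.3,0,0,0,0,1]
  ]
}}

```text
t: 23.05
eef_pos: [0.5537, 0.1748, 0.1523]
tool_rot: [0.0, 0.995, 0.095, 0.0]
contact_force: [0.3, -0.5, -0.2]
gripper_width: -0.003
```

>>> {"api": "step_arm", "payload": {
  "increments": [
    [0,-0.4,0,0,0,0,1],
    [0,0,-2,0,0,0,1],
    [0,0,-4,0,0,0,1],
    [0,0,-4,0,0,0,1],
    [0,0,-2,0,0,0,1],
    [-2,3,0,0,0,0,1],
    [-2,4,0,0,0,0,1],
    [-2,4,0,0,0,0,1],
    [-2,4,0,0,0,0,1],
    [0,4,0,0,0,0,1],
    [0,4,0,0,0,0,1],
    [0,2,0,0,0,0,1],
    [0,0,0,0,0,0,1],
    [0,0,0,0,0,0,1]
  ]
}}

```text
t: 24.45
eef_pos: [0.5216, -0.0816, 0.2722]
tool_rot: [-0.0, 0.996, 0.095, -0.0]
contact_force: [-0.1, 0.6, -0.2]
gripper_width: 0.001
```

Run:
```python
from h import *
o=bot.get_obs(); print(o['t'],o['eef_pos'],o['contact_force'])
p=bot.read_camera("scene"); s=bot.read_camera("side"); w=bot.read_camera("wrist")
save(p,"p14",(230,100,370,240),4); save(s,"s14",(190,90,330,230),4); save(w,"w14",s=1.5)
for c in(p,s,w): print([(np.round(d["point"],1).tolist(),round(d["score"],2)) for d in bot.pinpoint(c,"lever_knob")])
for c in(p,s,w): print(proj(c,[.561,.1385,.17]))
```

```text
24.45 [ 0.52160044 -0.08161641  0.27222529] [-0.06360461  0.62248977 -0.20836467]
[([305.2, 169.0], 0.45)]
[([241.5, 163.9], 0.7)]
[]
[305.33293764 168.5696898 ]
[243.96377973 160.45839691]
[366.20137205 -85.31513639]
```

View pics/p14.png

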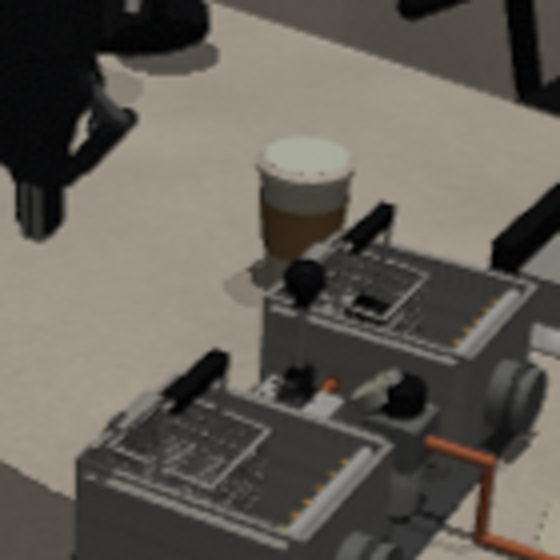

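View pics/s14.png

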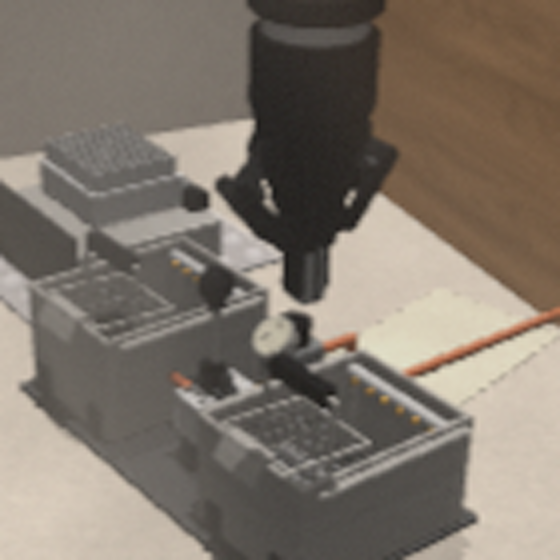

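View pics/w14.png

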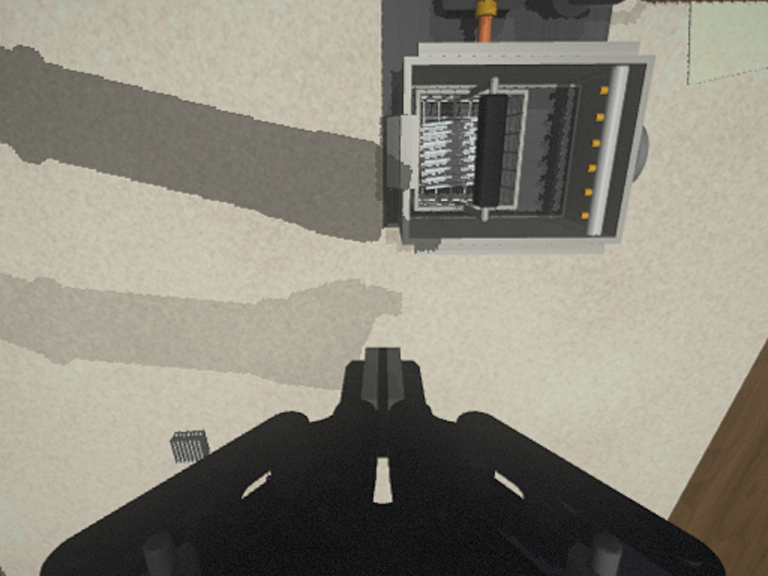

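Run:
```python
from station import bot
print(bot.hand_in())
```

```text
the job is handed in; nothing more can be done
None
```

I hung the basket with the heat sink in the empty right-hand bay by its lip on the front rim. I then pushed the air lever right over to that bay and held it there for more than 3 s. I let it back slowly against the fingers so it could not overshoot, moved the arm clear and handed in at about 24.6 s. The job gives no verdict back.

**Basket:** After release, a fit to one wrist picture put the lip seat about 2 mm across, 3 mm along and 2 mm below the rim's middle. It put the tilt at about 0.06 rad. The last pictures show it still hanging there with the heat sink inside.

**Lever:** While held, the knob's image matched the −0.42 rad stop within 1–2 pixels, at about 9 N. In the final scene picture it is upright within about 1 pixel. The side camera's knob point is about 4 pixels off, as it was before I touched the lever, and the picture itself shows the lever upright.

**Disagreements:**
- Triangulating the network's points after release gave the bar about 50 mm into the bay and only 27 mm above the lip; it should be 44 and 45 mm. With residuals up to 5 pixels I trusted the fit instead.
- While I held the lever, the network's best knob point in the scene picture fell on the pivot, so I read the angle from the other detections and the pictures.

**Bystanders:** The other basket and the cup look unmoved in the last pictures. I never went near the screwdriver, but I did not measure it again at the end.

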